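# Put the test block and ring away and turn the rinsing cups over to dry

### The job

The quartz test block and its adapter ring have been cleaned: lay both flat in the open walnut case, side by side, and then press the lid shut until its catch snaps. Turn every brass rinsing cup over so that it stands mouth-down on the grey felt drying mat, each cup standing by itself. Leave the upright monocular where it is.

Things in the scene. Friction and masses are not known exactly. Their poses are not given: they have to be found in the camera images.
- cup1: eight-sided brass rinsing cup, 70 mm tall, 60 mm across its flat sides (each flat 25 mm wide, wall 4 mm, floor 5 mm), 180 g or so; it stands stably mouth-up, mouth-down or lying on a flat. Origin: centre of the outside of its closed end; z points from there to the open mouth; x points square to one of the flats (the other flats follow every 45 degrees). At the start it stands mouth-up on the bench. May be absent (two or three of the three cups are there)
- cup2: eight-sided brass rinsing cup, 70 mm tall, 60 mm across its flat sides (each flat 25 mm wide, wall 4 mm, floor 5 mm), 180 g or so; it stands stably mouth-up, mouth-down or lying on a flat. Origin: centre of the outside of its closed end; z points from there to the open mouth; x points square to one of the flats (the other flats follow every 45 degrees). At the start it stands mouth-up on the bench. May be absent (two or three of the three cups are there)
- cup3: eight-sided brass rinsing cup, 70 mm tall, 60 mm across its flat sides (each flat 25 mm wide, wall 4 mm, floor 5 mm), 180 g or so; it stands stably mouth-up, mouth-down or lying on a flat. Origin: centre of the outside of its closed end; z points from there to the open mouth; x points square to one of the flats (the other flats follow every 45 degrees). At the start it stands mouth-up on the bench. May be absent (two or three of the three cups are there)
- block: smoky quartz test block, dark brown, 90 (x) by 45 (y) by 22 (z) mm, about 240 g, lying flat on the bench; origin at the centre of its underside
- block_center (a point): the middle of the quartz block
- case: walnut case fixed to the bench, outside 140 (x) by 220 (y) by 45 (z) mm, walls and floor 8 mm thick, inside 124 by 204 mm and 37 mm deep; origin at the centre of its underside, z up. Its lid is hinged along the top of its +x wall and stands open there at the start; the brass catch is in the middle of its -x wall. The case may be left or right on the bench
- case_in (a point): centre of the case's inside floor, 8 mm above the bench; axes as the case's
- lid (a joint): lid angle in rad: 0 shut flat, 1.57 straight up, 1.8 its stop leaning back. Starts at 1.6 to 1.75. It stays standing above about 1.45; pushed over further towards the -x side it swings down by itself, slowly, and comes to rest on the sprung catch at about 0.07. From there its free edge must be pressed down with some 6 to 9 N to snap past the catch; it then stays at 0
- lid_hinge (a point): centre of the lid's hinge line, at the top of the case's +x wall (70 mm along +x from the case's centre, 45 mm above the bench); here lies the underside of the shut lid
- lid_front (a point): point in the middle of the lid's outer face (its upper face when shut), 145 mm from the hinge, near its free edge: the place to press. The lid is a 10 mm thick board, 180 g, 220 mm wide, reaching 154 mm from the hinge (14 mm past the case's -x wall)
- mat: grey felt drying mat fixed to the bench, 330 (x) by 130 (y) mm, 4 mm thick; origin at the centre of its underside, z up. It holds three cups in a row along x, 105 mm apart
- monocular: brass monocular tube standing upright at the far left of the bench, 52 mm thick at its foot and 150 mm tall; bystander, origin at the centre of its foot
- adapter: knurled aluminium adapter ring lying flat on the bench towards its far side, 60 mm across outside, 46 mm inside, 20 mm high, 60 g; origin at the centre of its underside
- adapter_center (a point): the middle of the adapter ring, on its axis at half height
Not all that is in view belongs to the job. What is shaped like the cup2 but blue or turquoise is not meant.

How it is judged:
On the way, in this order (a step that is already met when the one before it is completed fails the run):
1. the quartz block and the adapter ring lie flat in the case (x of block_center in the frame of case_in between -0.062 and 0.062 m and y of block_center in the frame of case_in between -0.102 and 0.102 m and z of block_center in the frame of case_in between 0.003 and 0.018 m and x of adapter_center in the frame of case_in between -0.062 and 0.062 m and y of adapter_center in the frame of case_in between -0.102 and 0.102 m and z of adapter_center in the frame of case_in between 0.003 and 0.018 m), for 0.2 s.
2. the lid is pressed shut past its catch (value of joint lid below 0.03 rad), for 0.2 s.
At the end, for the whole second after the job is handed in: The quartz block and the adapter ring lie flat inside the case, both on its floor, the lid is shut past its catch (joint below 0.03 rad), and every cup present stands mouth-down (within about 8 degrees) on the felt mat, its middle over the mat, at rest (all of step 1 and value of joint lid below 0.03 rad and angle between each of cup1, cup2, cup3's own z axis and vertical above 3 rad and x of cup1 in the frame of mat between -0.165 and 0.165 m and y of cup1 in the frame of mat between -0.065 and 0.065 m and z of cup1 in the frame of mat between 0.064 and 0.084 m and linear speed of each of cup1, cup2, cup3 below 0.03 m/s and x of cup2 in the frame of mat between -0.165 and 0.165 m and y of cup2 in the frame of mat between -0.065 and 0.065 m and z of cup2 in the frame of mat between 0.064 and 0.084 m and x of cup3 in the frame of mat between -0.165 and 0.165 m and y of cup3 in the frame of mat between -0.065 and 0.065 m and z of cup3 in the frame of mat between 0.064 and 0.084 m); the robot touches nothing.
It fails at once if the monocular is knocked over or moved more than 40 mm (distance of monocular from where it was at the start of the episode above 0.04 m or angle between monocular's own z axis and vertical above 0.5 rad).
Of cup1, cup2, cup3 only 2 to 3 are there at a start; the rules pass over those that are not, and their reading is None.
At some moment in a run one of cup1, cup2, cup3, block, adapter may be knocked a few centimetres aside while the robot is not near it.
Once in a run the grip may slacken for a moment while it holds something.
It also fails if it takes over 210 s, if anything falls off the work surface, if the arm or the gripper's body presses on something with over 40 N, if the wrist force passes 120 N, or if a joint passes its speed limit or range.

### The arm

A 6-joint arm with a two-finger parallel gripper is mounted at the origin on the work surface. World frame = base frame: x ahead of the robot, y to its left, z up, the work surface at z = 0. Lengths are in m, angles in rad, forces in N, time in s.
With the tool pointing down it reaches from about 0.35 to 0.975 m from the base axis. Payload 4.9 kg.
Tool frame: the origin (TCP) lies on the centre line of the jaws, within the pads' length; the fingertips stand manip.tcp_to_tips ahead of it and the grasp point (between the pads) is the TCP (manip.tcp_to_tips is the distance from the TCP to the fingertips, in m); y points along the fingers, z is the direction in which the jaws open and shut, and the axes are right-handed (so a half turn about y gives the same grasp; the last joint's range is limited). The gripper opens to 85 mm and grips with 20 to 120 N. Pads are 22 mm wide; open, the fingers measure 114 mm over their backs; the gripper's body (76 mm by 85 mm) begins 54 mm behind the grasp point. The pads swing forward as they close: fully open they stand 13 mm farther back than shut.
Start: joints at [-1.415, 0.053, 1.613, -0, 1.476, -0.119], TCP at [0.17, -0.602, 0.224] pointing down, gripper open.
Joint ranges: [-3.01, 3.01], [-1.01, 2.22], [0.06, 2.58], [-1.02, 4.17], [0.09, 2.62], [-3.14, 3.14]. Speed limits (rad/s): [2.57, 2.57, 3.14, 3.14, 3.14, 3.14].

### API

Orientations are given as a unit quaternion [w, x, y, z].
In Python, from plant import manip gives the robot as it stands.
- The arm moves only by the tool apply_moves, never from a script. Its argument "moves" is a list of rows, each a list of 7 numbers: the gripper's target within -1 to 1 (shut at 1, half-way at 0, fully open at -1), then the shift along the tool's x, y, z in mm, then the turn, a rotation vector about the tool's x, y, z in degrees. A call has 1 to 20 rows; each row shifts and turns the commanded pose from where the row before left it, along the tool's axes as they then stand; what a row does not reach is not made up. A row lasts 1/10 s, in which the tool goes at most 50 mm and 8.59 degrees, less where a joint would pass 70% of its speed; a pose out of reach is approached as far as the arm can. A call with a gripper value outside its range is refused whole. The fingers move at their own pace and stop on an object; the grip force is fixed at half the most. Time passes only in rows, so rows that do not move let the fingers close. It gives the time, the measured TCP pose, the force and the opening at its end, in the units of the state.
- manip.state(): the state, without advancing time (a new reading comes with each control period).
- manip.grab_frame(name): name is "side" or "top"; returns the picture (480x640x3 uint8, blue, green, red); there is no depth.
- manip.calibration(name): a dict with "mtx" (3x3 intrinsics, pixels), "T" (4x4, takes a point from camera to world coordinates). Camera axes: x right, y down, z forward; pixel columns grow to the right and rows downward; lengths in m; the calibration is good to about 2 mm. A picture is of the moment at which its call begins. calibration takes no time and is no camera call.
- manip.job_done(): hands the job in, once; it reports no verdict.
The state is a dict: "time": time; "joint_pos": joint angles; "joint_vel": joint speeds; "joint_efforts": joint torques, N m; "tool_pos": TCP position; "tool_rot": TCP orientation; "contact_force": force on the tool from outside, world axes, zero at the start; "ft_torque": the same for the moment, N m; "gripper_width": opening from 0.0 (shut) to 1.0 (fully open).
Only numpy, scipy, OpenCV 4.12 (cv2) and the standard library are available. Lean on these libraries where they do the work, as an engineer would, in place of code of your own. Each camera call takes 0.05 s, during which the arm holds its last target. There are 200 camera calls.

## Working session

There is one attempt and no reset: what is moved stays moved. The work goes in short steps, Python scripts to look and compute and a tool call to move; the robot and the scene stay as the last step left them, time stands still between calls to the robot, and variables do not carry over. Pictures are saved under pics/ and viewed, about 12 in all and at most 16, crops included, and the job is handed in when it is done.

Besides the shell and the picture viewer there is one more tool, called after "Emit:" as a command line: name --pt "numbers of a row" for each row, then --argument value for the rest. apply_moves: Moves the arm, as the interface text tells. Its arguments: {"type":"object","properties":{"moves":{"type":"array","items":{"type":"array","items":{"type":"number"}}}},"required":["moves"]}

```bash
mkdir -p pics; ls; python3 - <<'E'
from plant import manip
import cv2,numpy as np
np.set_printoptions(precision=4,suppress=True)
print(manip.state(), manip.tcp_to_tips)
for n in("side","top"):
    cv2.imwrite(f"pics/{n}0.png",manip.grab_frame(n)); c=manip.calibration(n); print(n,c["mtx"],c["T"])
E
```

```text
pics
{'time': 0.0, 'joint_pos': array([-1.415 ,  0.0534,  1.6143,  0.    ,  1.476 , -0.119 ]), 'joint_vel': array([-0.0003, -0.    , -0.0004,  0.0006, -0.0001,  0.0002]), 'joint_efforts': array([  0.0029, -39.3685, -37.0172,   0.0001,   0.0073,   0.    ]), 'tool_pos': array([ 0.1695, -0.6009,  0.2229]), 'tool_rot': array([ 0.0968, -0.0969,  0.7012, -0.6997]), 'contact_force': array([ 0.0227, -0.5796, -0.0402]), 'ft_torque': array([-0.0158, -0.0067, -0.0882]), 'gripper_width': 1.0010991876277733} 0.019
side [[528.2127   0.     317.3715]
 [  0.     528.2127 238.0777]
 [  0.       0.       1.    ]] [[ 0.9253 -0.2287  0.3024  0.3348]
 [-0.3784 -0.607   0.6988 -0.6912]
 [ 0.0237 -0.7611 -0.6482  0.7104]
 [ 0.      0.      0.      1.    ]]
top [[454.9337   0.     318.9662]
 [  0.     454.9337 242.0802]
 [  0.       0.       1.    ]] [[-0.0289 -0.994   0.1054  0.5416]
 [-0.9995  0.0273 -0.0164  0.0052]
 [ 0.0134 -0.1058 -0.9943  0.9354]
 [ 0.      0.      0.      1.    ]]
```

View pics/top0.png

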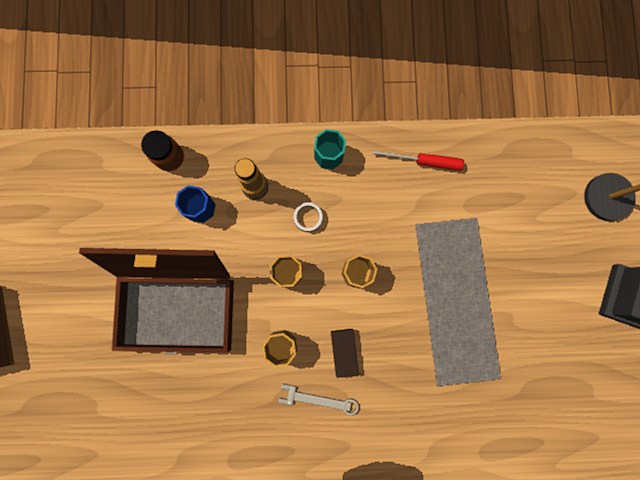

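View pics/side0.png

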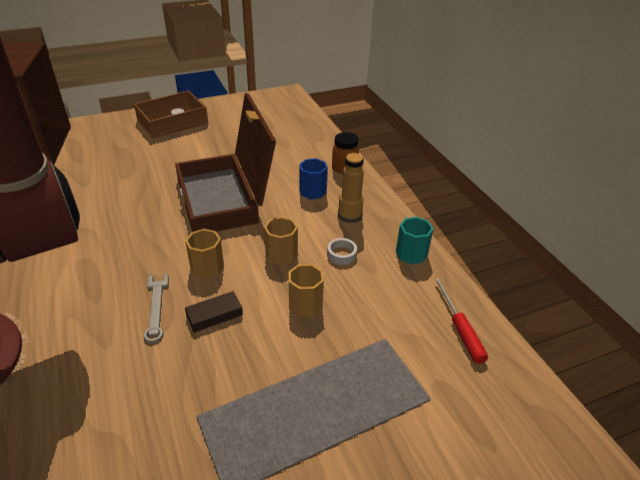

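Candidates (top view): 
- Brass cups are at (285,271), (360,271) and (281,347). The blue (195,203) and teal (330,148) cups are decoys, and the monocular (250,178) is also brass.
- The dark block is at (346,353), not the dark jar at (160,148).
- The white ring is at (308,217).
- The open case is at (172,315), and the other box is at far left.
- The grey mat is at (457,302), not the case lining.

Next I measure these.

```bash
cat > h.py <<'E'
from plant import manip
import cv2,numpy as np
from scipy.spatial.transform import Rotation as R
np.set_printoptions(precision=4,suppress=True)
def ray(n,uv):
    c=manip.calibration(n);uv=np.atleast_2d(uv).astype(float)
    d=np.c_[uv,np.ones(len(uv))]@np.linalg.inv(c["mtx"]).T@c["T"][:3,:3].T
    return c["T"][:3,3],d
def plane(n,uv,z):
    o,d=ray(n,uv);return (o+d*((z-o[2])/d[:,2])[:,None])[:,:2]
def proj(n,p):
    c=manip.calibration(n);q=(np.atleast_2d(p)-c["T"][:3,3])@c["T"][:3,:3];q=q@c["mtx"].T
    return q[:,:2]/q[:,2:]
def cont(m,lo):
    k=cv2.findContours(m.astype(np.uint8)*255,cv2.RETR_EXTERNAL,cv2.CHAIN_APPROX_NONE)[0]
    return [c[:,0,:] for c in k if cv2.contourArea(c)>lo]
def rect(pts):  # metric points -> centre,size,yaw of long axis (deg)
    (c,s,a)=cv2.minAreaRect((pts*1000).astype(np.float32))
    if s[0]<s[1]: s=s[::-1];a+=90
    return np.r_[c,s],(a+90)%180-90
def tool():
    s=manip.state();return s["tool_pos"],R.from_quat(s["tool_rot"],scalar_first=True)
E
python3 - <<'E'
from h import *
a=cv2.imread("pics/top0.png");s=cv2.cvtColor(a,cv2.COLOR_BGR2HSV)
for n,p in dict(wood=(400,420),cuprim=(285,258),cupin=(285,272),cup2=(360,258),block=(346,345),mat=(457,302),ring=(296,222),shadow=(320,275),lid=(120,262)).items(): print(n,s[p[1],p[0]])
H,S,V=[s[...,i].astype(int) for i in range(3)]
def show(nm,m,z,lo,box):
    mm=np.zeros_like(m);x0,y0,x1,y1=box;mm[y0:y1,x0:x1]=m[y0:y1,x0:x1]
    for c in cont(mm,lo): print(nm,c.mean(0),*rect(plane("top",c,z)))
show("mat",(S<60)&(V>60),.004,2000,(400,200,520,400))
show("block",(V<75),.022,300,(325,320,372,385))
show("ring",(S<60)&(V>120),.02,100,(285,195,330,240))
show("lining",(S<60)&(V>40),.008,1000,(100,260,240,360))
crop=a[235:385,255:400];cv2.imwrite("pics/c1.png",cv2.resize(crop,None,fx=5,fy=5,interpolation=cv2.INTER_CUBIC)[:600*2:1][:750,:725])
E
python3 -c "
import cv2;a=cv2.imread('pics/c1.png');cv2.imwrite('pics/c1.png',cv2.resize(a,(580,600)))"
```

```text
wood [ 16 145 202]
cuprim [ 17 174  38]
cupin [ 17 178 112]
cup2 [ 15 182  49]
block [ 11 108  59]
mat [ 16  38 115]
ring [ 17  27 237]
shadow [ 15 151  96]
lid [  8 170  30]
mat [457.4218 301.6644] [ 513.5554 -289.017   327.986   129.1508] 4.61526346206665
block [344.8258 352.9394] [417.829  -54.3862  91.4411  45.6077] 5.124187469482422
ring [307.6375 216.425 ] [692.7117  10.9301  57.6767  57.0223] -1.5072402954101562
lining [174.738  313.7636] [503.4622 283.6032 195.5187 121.8554] 87.3508071899414
```

View pics/c1.png

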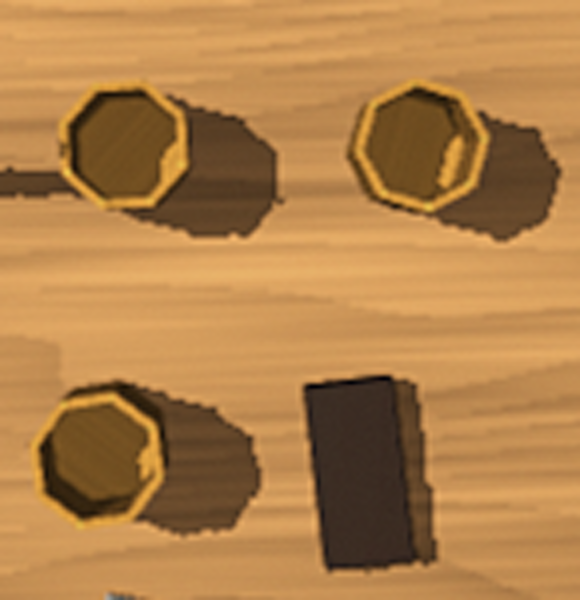

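The crop shows three brass octagonal cups, mouth-up, with rims clear of each other, plus the dark block. The choice stands. Next come the cup rims, the case outline and the lid.

```bash
cat > cups.py <<'E'
from h import *
from scipy.optimize import least_squares
def cups(a,seeds,z=.07):
    s=cv2.cvtColor(a,cv2.COLOR_BGR2HSV).astype(int);out=[]
    m=(s[...,1]>165)&(s[...,2]>140)
    for u,v in seeds:
        w=24;mm=np.zeros(m.shape,bool);mm[v-w:v+w,u-w:u+w]=m[v-w:v+w,u-w:u+w]
        vv,uu=np.nonzero(mm);p=plane("top",np.c_[uu,vv],z)*1000
        c=np.median(p,0)
        # rim pixels: centre-line octagon, apothem 28
        def f(q):
            d=p-q[:2];t=q[2]+np.arange(8)*np.pi/4
            return (d@np.array([np.cos(t),np.sin(t)])).max(1)-28
        best=min((least_squares(f,[*c,y],loss="soft_l1",f_scale=2) for y in(0,.25,.5)),key=lambda r:r.cost)
        x=best.x;out.append((x[:2],np.degrees(x[2])%45,len(p),np.median(np.abs(best.fun))))
    return out
E
python3 - <<'E'
from cups import *
a=cv2.imread("pics/top0.png")
for r in cups(a,[(286,271),(360,271),(280,349)]): print(*r)
c=a[235:365,70:245];cv2.imwrite("pics/c2.png",cv2.resize(c,None,fx=4,fy=4,interpolation=cv2.INTER_CUBIC))
E
```

```text
[580.8809  57.0848] 2.465663564180098 260 1.2685422143778045
[577.1935 -84.4087] 27.64909339840059 316 1.579444910233839
[433.6322  72.4292] 6.140755644577405 271 1.273988235139722
```

View pics/c2.png

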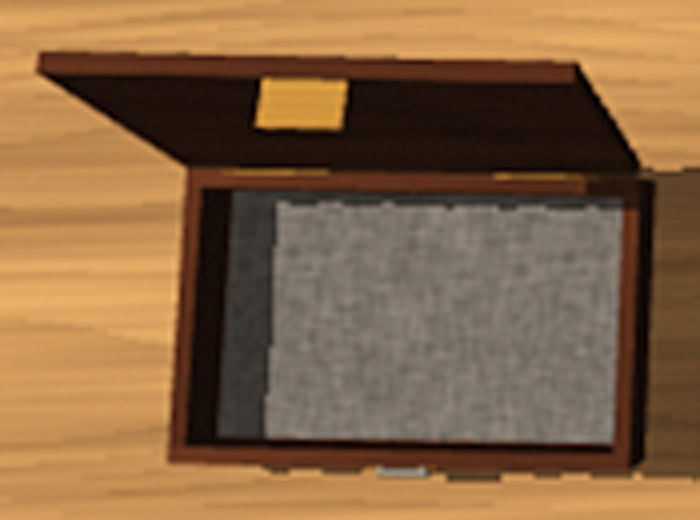

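The case's outer rim corners in the crop are (188,170), (170,462), (632,467) and (654,182). The lid's top edge runs from (38,55) to (577,65).

```bash
python3 - <<'E'
from h import *
q=np.array([(188,170),(170,462),(632,467),(654,182)])/4+[70,235]
p=plane("top",q,.045)*1000;print(p,p.mean(0),rect(p))
e=[np.degrees(np.arctan2(*(p[i]-p[j])[::-1])) for i,j in((0,1),(3,2))];print(e, np.degrees(np.arctan2(-(p[0]-p[3])[0],(p[0]-p[3])[1])),np.degrees(np.arctan2(-(p[1]-p[2])[0],(p[1]-p[2])[1])))
for z in(.19,.197,.2): print(z,plane("top",np.array([(38,55),(577,65)])/4+[70,235],z))
p,r=tool();print(p,r.as_matrix())
E
```

```text
[[577.6627 384.4482]
 [438.8264 390.512 ]
 [429.7436 170.7642]
 [565.4029 159.0305]] [502.9089 276.1887] (array([503319.5625, 274718.625 , 225737.9688, 138968.6406]), 87.49913787841797)
[np.float64(-2.5008570534810377), np.float64(-4.943445347327768)] -3.11308104959217 -2.366845393635843
0.19 [[0.6204 0.3844]
 [0.6102 0.165 ]]
0.197 [[0.6197 0.3809]
 [0.6096 0.1635]]
0.2 [[0.6194 0.3793]
 [0.6093 0.1629]]
[ 0.1695 -0.601   0.2231] [[-0.9625 -0.0003  0.2714]
 [-0.2714  0.0019 -0.9625]
 [-0.0002 -1.     -0.0019]]
```

```bash
cat >> h.py <<'E'
def plan(pos=None,down=None,Rm=None):
    """rotate first (rotvec deg, tool axes), then shift (mm, tool axes after the turn)"""
    p,r=tool()
    if down is not None:
        a=np.radians(down);z=np.array([np.cos(a),np.sin(a),0]);y=np.array([0,0,-1.]);Rm=np.c_[np.cross(y,z),y,z]
    T=r if Rm is None else R.from_matrix(Rm)
    rv=np.degrees((r.inv()*T).as_rotvec())
    print("turn",rv.round(2),"n>=",np.ceil(np.linalg.norm(rv)/8.5))
    if pos is not None:
        d=T.inv().apply(np.array(pos)-p)*1000;print("shift",d.round(1),"len",np.linalg.norm(d).round(1))
E
python3 - <<'E'
from h import *
plan([.418,-.054,.15],-84.9)
E
```

```text
turn [ 0.11 10.65 -0.  ] n>= 2.0
shift [-296.1   73.1 -522.7] len 605.2
```

Emit:
apply_moves --pt "-1 0 0 0 0 5.3 0" --pt "-1 0 0 0 0 5.3 0" --pt "-1 -16.4 4 -29 0 0 0" --pt "-1 -16.4 4 -29 0 0 0" --pt "-1 -16.4 4 -29 0 0 0" --pt "-1 -16.4 4 -29 0 0 0" --pt "-1 -16.4 4 -29 0 0 0" --pt "-1 -16.4 4 -29 0 0 0" --pt "-1 -16.4 4 -29 0 0 0" --pt "-1 -16.4 4 -29 0 0 0" --pt "-1 -16.4 4 -29 0 0 0" --pt "-1 -16.4 4 -29 0 0 0" --pt "-1 -16.4 4 -29 0 0 0" --pt "-1 -16.4 4 -29 0 0 0" --pt "-1 -16.4 4 -29 0 0 0" --pt "-1 -16.4 4 -29 0 0 0" --pt "-1 -16.4 4 -29 0 0 0" --pt "-1 -16.4 4 -29 0 0 0" --pt "-1 -16.4 4 -29 0 0 0" --pt "-1 -16.4 4 -29 0 0 0"

```text
time: 2.1
tool_pos: [0.4169, -0.0537, 0.1517]
tool_rot: [0.032, -0.032, 0.706, -0.706]
contact_force: [-0.2, -0.1, -0.4]
gripper_width: 0.997
```

```bash
python3 - <<'E'
from h import *
plan([.418,-.054,.024],-84.9)
a=manip.grab_frame("top");cv2.imwrite("pics/t1.png",a)
s=manip.state();print(s["time"],s["tool_pos"],s["joint_pos"],s["contact_force"])
E
```

```text
turn [0.   0.05 0.01] n>= 1.0
shift [ -1.1 127.7   0.4] len 127.7
2.15 [ 0.4176 -0.0501  0.151 ] [-0.2993 -0.4181  2.1463  0.0037  1.4148  1.1778] [-1.3545  1.4971 -0.2551]
```

Emit:
apply_moves --pt "-1 0 0 0 0 0 0" --pt "-1 0 0 0 0 0 0" --pt "-1 0 20 0 0 0 0" --pt "-1 0 20 0 0 0 0" --pt "-1 0 20 0 0 0 0" --pt "-1 0 20 0 0 0 0" --pt "-1 0 15 0 0 0 0" --pt "-1 0 10 0 0 0 0" --pt "-1 0 0 0 0 0 0"

```text
time: 3.05
tool_pos: [0.4155, -0.0556, 0.0459]
tool_rot: [0.03, -0.032, 0.707, -0.706]
contact_force: [-0.8, 0.2, 0.1]
gripper_width: 1.003
```

```bash
python3 - <<'E'
from h import *
plan([.418,-.054,.024],-84.9)
E
```

```text
turn [ 0.06 -0.05  0.16] n>= 1.0
shift [-2.7 21.9 -1.4] len 22.1
```

Emit:
apply_moves --pt "-1 -2 10 -1 0 0 0" --pt "-1 0 10 0 0 0 0" --pt "-1 0 0 0 0 0 0" --pt "1 0 0 0 0 0 0" --pt "1 0 0 0 0 0 0" --pt "1 0 0 0 0 0 0" --pt "1 0 0 0 0 0 0" --pt "1 0 0 0 0 0 0" --pt "1 0 0 0 0 0 0" --pt "1 0 0 0 0 0 0" --pt "1 0 0 0 0 0 0"

```text
time: 4.15
tool_pos: [0.4187, -0.054, 0.0272]
tool_rot: [0.032, -0.032, 0.706, -0.706]
contact_force: [0.1, -0.3, -0.7]
gripper_width: -0.003
```

```bash
python3 - <<'E'
from h import *
s=manip.state();print(s["tool_pos"],s["contact_force"],s["gripper_width"],s["gripper_width"]*85)
th=np.radians(-2.7);C=np.array([.503,.276])
M=np.array([[np.cos(th),-np.sin(th)],[np.sin(th),np.cos(th)]])
t=C+M@[-.008,.048];print("target",t)
p,_=tool();print("z lift 150 first; then")
plan([*t,p[2]],87.3); plan([*t,p[2]],-92.7)
E
```

```text
[ 0.4187 -0.054   0.0272] [ 0.0774 -0.3036 -0.7161] -0.003242881870379214 -0.2756449589822332
target [0.4973 0.3243]
z lift 150 first; then
turn [  -0.   -172.16   -0.  ] n>= 21.0
shift [ 60.7   0.  381.6] len 386.4
turn [ 0.    7.84 -0.  ] n>= 1.0
shift [ -60.7   -0.  -381.6] len 386.4
```

The gripper closed on nothing, so I look.

```bash
python3 - <<'E'
from h import *
a=manip.grab_frame("side");b=manip.grab_frame("top")
cv2.imwrite("pics/s2.png",np.hstack([cv2.resize(a[200:400,100:340],None,fx=1.6,fy=1.6),cv2.resize(b[240:440,240:480],None,fx=1.6,fy=1.6)]))
E
```

```text
(no output)
```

View pics/s2.png

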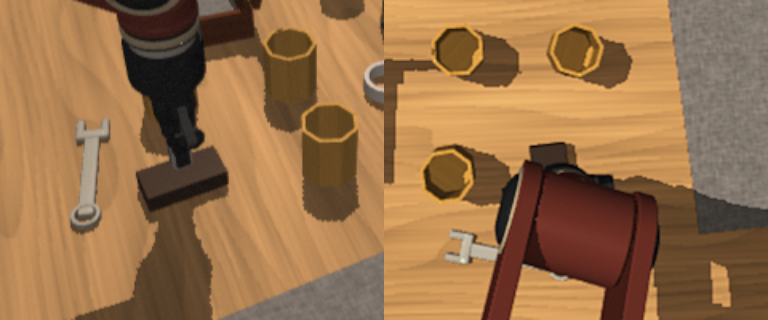

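```bash
python3 - <<'E'
from h import *
p,r=tool()
for d in(0,.019): print(proj("side",p+r.apply([0,d,0])))
print(proj("side",[.418,-.054,.022]),proj("side",[.418,-.054,0]),proj("top",[.418,-.054,.022]))
a=cv2.imread("pics/side0.png");V=cv2.cvtColor(a,cv2.COLOR_BGR2HSV)[...,2]
m=np.zeros(V.shape,bool);m[280:340,170:260]=V[280:340,170:260]<75
for c in cont(m,200): print(c.mean(0),c.min(0),c.max(0))
b=manip.grab_frame("side");V=cv2.cvtColor(b,cv2.COLOR_BGR2HSV)[...,2]
t=manip.grab_frame("top")
cv2.imwrite("pics/s3.png",np.hstack([cv2.resize(b[270:350,160:270],None,fx=5,fy=5,interpolation=cv2.INTER_CUBIC)]))
E
```

```text
[[213.4837 303.9682]]
[[214.6086 311.3415]]
[[213.4067 306.1102]] [[214.7035 314.568 ]] [[344.6267 352.6954]]
[214.1484 312.5226] [185 292] [242 334]
```

View pics/s3.png

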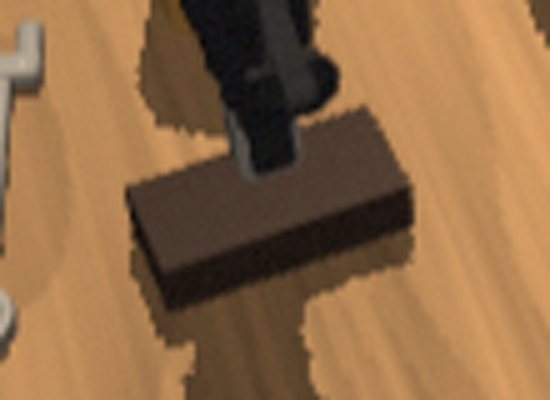

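Emit:
apply_moves --pt "-1 0 0 0 0 0 0" --pt "-1 0 0 0 0 0 0" --pt "-1 0 0 0 0 0 0" --pt "-1 0 0 0 0 0 0" --pt "-1 0 0 0 0 0 0" --pt "-1 0 0 0 0 0 0" --pt "-1 0 0 0 0 0 0" --pt "-1 0 5 0 0 0 0" --pt "-1 0 5 0 0 0 0" --pt "-1 0 0 0 0 0 0" --pt "-1 0 0 0 0 0 0"

```text
time: 5.45
tool_pos: [0.4184, -0.0539, 0.0168]
tool_rot: [0.031, -0.032, 0.707, -0.706]
contact_force: [-0.9, 0.4, -0.7]
gripper_width: 1.0
```

```bash
python3 - <<'E'
from h import *
s=manip.state();print(s["tool_pos"],s["contact_force"],s["gripper_width"])
b=manip.grab_frame("side");cv2.imwrite("pics/s4.png",cv2.resize(b[240:350,150:280],None,fx=5,fy=5,interpolation=cv2.INTER_CUBIC))
p,r=tool();print((proj("side",[p+r.apply([0,d,z]) for d in(0,.019) for z in(-.05,.05)])-[150,240])*5)
E
```

```text
[ 0.4184 -0.0539  0.0168] [-0.94    0.3699 -0.6823] 0.9999823446871601
[[274.5529 246.5403]
 [369.128  439.8469]
 [280.4703 282.8137]
 [374.19   476.1705]]
```

View pics/s4.png

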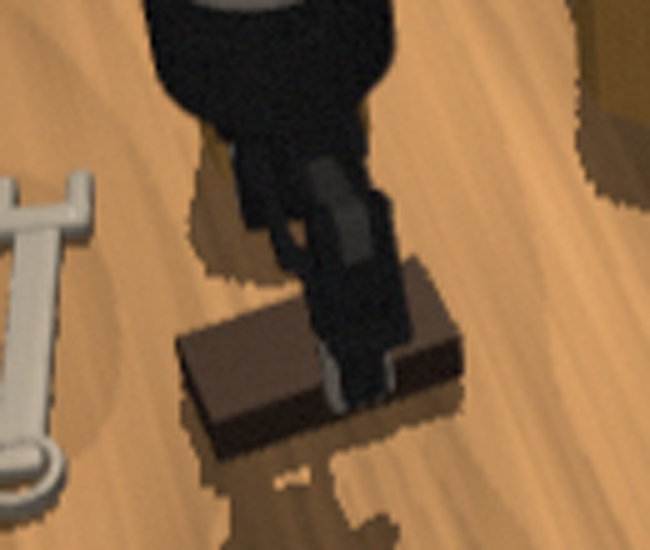

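Emit:
apply_moves --pt "1 0 0 0 0 0 0" --pt "1 0 0 0 0 0 0" --pt "1 0 0 0 0 0 0" --pt "1 0 0 0 0 0 0" --pt "1 0 0 0 0 0 0" --pt "1 0 0 0 0 0 0" --pt "1 0 0 0 0 0 0"

```text
time: 6.2
tool_pos: [0.4187, -0.054, 0.0172]
tool_rot: [0.032, -0.032, 0.706, -0.706]
contact_force: [0.0, 0.5, -0.4]
gripper_width: -0.002
```

```bash
python3 - <<'E'
from h import *
b=manip.grab_frame("side");cv2.imwrite("pics/s5.png",cv2.resize(b[240:350,150:280],None,fx=5,fy=5,interpolation=cv2.INTER_CUBIC))
s=manip.state();print(s["time"],s["gripper_width"],s["contact_force"],s["tool_pos"])
p,r=tool();print((proj("side",[p+r.apply([0,d,0]) for d in(0,.019)])-[150,240])*5)
E
```

```text
6.25 0.0006050909194062704 [-0.9334 -0.7156 -0.1138] [ 0.4187 -0.054   0.0172]
[[320.3437 339.3101]
 [325.8896 375.662 ]]
```

View pics/s5.png

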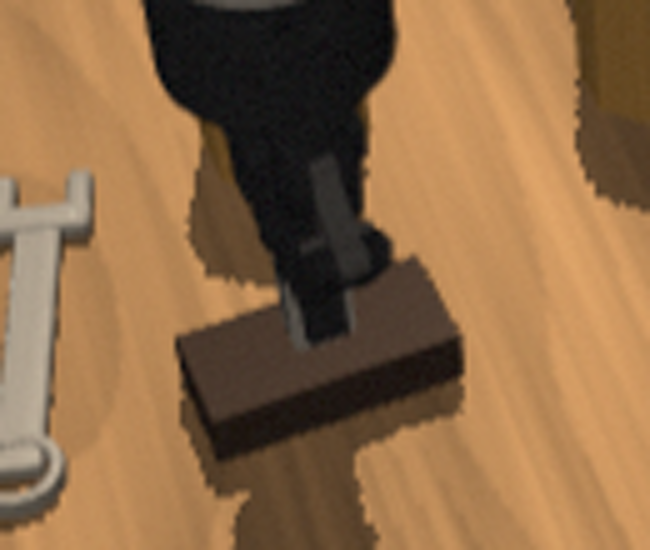

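The shut fingertips look to be above the block even though the pose says otherwise. I probe down gently on the block's top to find the true tip offset.

Emit:
apply_moves --pt "1 0 2 0 0 0 0" --pt "1 0 0 0 0 0 0" --pt "1 0 2 0 0 0 0" --pt "1 0 0 0 0 0 0"

```text
time: 6.65
tool_pos: [0.4188, -0.054, 0.0149]
tool_rot: [0.031, -0.033, 0.707, -0.706]
contact_force: [-6.5, 2.3, 14.9]
gripper_width: -0.0
```

```bash
python3 - <<'E'
from h import *
s=manip.state();print(s["time"],s["gripper_width"],s["contact_force"],s["tool_pos"],s["joint_pos"],s["joint_efforts"])
a=manip.grab_frame("top")
# block face still visible in top? compare with start
V=cv2.cvtColor(manip.grab_frame("side"),cv2.COLOR_BGR2HSV)
b=manip.grab_frame("side");cv2.imwrite("pics/s6.png",cv2.resize(b[200:350,120:320],None,fx=4,fy=4,interpolation=cv2.INTER_CUBIC))
p,r=tool();print((proj("side",[p+r.apply([0,d,0]) for d in(0,.019)])-[120,200])*4)
E
```

```text
6.65 -0.00030441997711977046 [-6.4867  2.2581 14.8923] [ 0.4188 -0.054   0.0149] [-0.3048 -0.2126  2.237  -0.0002  1.1193  1.1761] [ -0.4137 -17.5527 -28.7686   0.091   -2.0884  -0.001 ]
[[377.114  434.9922]
 [381.4535 463.9927]]
```

```bash
python3 - <<'E'
s=open("h.py").read()
s=s.replace('return s["tool_pos"],R.from_quat(s["tool_rot"],scalar_first=True)','r=R.from_quat(s["tool_rot"],scalar_first=True);return s["tool_pos"]-r.apply([0,OFF,0]),r').replace("def tool","OFF=.0255 # touch probe: tips are this much farther back than reported\ndef tool")
open("h.py","w").write(s)
E
```

Emit:
apply_moves --pt "1 0 -15 0 0 0 0" --pt "-1 0 -5 0 0 0 0" --pt "-1 0 0 0 0 0 0" --pt "-1 0 0 0 0 0 0" --pt "-1 0 0 0 0 0 0" --pt "-1 0 0 0 0 0 0" --pt "-1 0 0 0 0 0 0" --pt "-1 0 10 0 0 0 0" --pt "-1 0 10 0 0 0 0" --pt "-1 0 10 0 0 0 0" --pt "-1 0 5 0 0 0 0" --pt "-1 0 0 0 0 0 0"

```text
time: 8.0
tool_pos: [0.4175, -0.0536, -0.0033]
tool_rot: [0.031, -0.033, 0.707, -0.706]
contact_force: [-0.9, 0.0, -0.9]
gripper_width: 1.004
```

```bash
python3 - <<'E'
from h import *
plan([.418,-.054,.016],-84.9);print(manip.state()["contact_force"])
E
```

```text
turn [0.07 0.04 0.16] n>= 1.0
shift [-0.4  6.2  0.4] len 6.2
[-0.8602  0.0311 -0.9456]
```

The reported z is below the bench with no contact, which confirms the offset.

Emit:
apply_moves --pt "-1 0 5 0 0 0 0" --pt "-1 0 0 0 0 0 0" --pt "1 0 0 0 0 0 0" --pt "1 0 0 0 0 0 0" --pt "1 0 0 0 0 0 0" --pt "1 0 0 0 0 0 0" --pt "1 0 0 0 0 0 0" --pt "1 0 0 0 0 0 0"

```text
time: 8.8
tool_pos: [0.4194, -0.0542, -0.0061]
tool_rot: [-0.032, 0.031, -0.706, 0.707]
contact_force: [-0.2, 0.7, 4.7]
gripper_width: 0.511
```

```bash
cat > case.py <<'E'
from h import *
th=np.radians(-2.7);C=np.array([.503,.276])
M=np.array([[np.cos(th),-np.sin(th)],[np.sin(th),np.cos(th)]])
def cs(x,y): return C+M@[x,y]
E
python3 - <<'E'
from case import *
print(manip.state()["contact_force"])
plan([*cs(-.008,.048),.14],-92.7)
E
```

```text
[-0.2424  0.7374  4.6728]
turn [-0.02  7.84 -0.07] n>= 1.0
shift [ -60.  -120.6 -381.7] len 404.8
```

Emit:
apply_moves --pt "1 0 -20 0 0 0 0" --pt "1 0 -25 0 0 0 0" --pt "1 0 -25 0 0 0 0" --pt "1 0 -25 0 0 0 0" --pt "1 0 -25.6 0 0 7.84 0" --pt "1 -4 0 -25.5 0 0 0" --pt "1 -4 0 -25.5 0 0 0" --pt "1 -4 0 -25.5 0 0 0" --pt "1 -4 0 -25.5 0 0 0" --pt "1 -4 0 -25.5 0 0 0" --pt "1 -4 0 -25.5 0 0 0" --pt "1 -4 0 -25.5 0 0 0" --pt "1 -4 0 -25.5 0 0 0" --pt "1 -4 0 -25.5 0 0 0" --pt "1 -4 0 -25.5 0 0 0" --pt "1 -4 0 -25.5 0 0 0" --pt "1 -4 0 -25.5 0 0 0" --pt "1 -4 0 -25.5 0 0 0" --pt "1 -4 0 -25.5 0 0 0" --pt "1 -4 0 -25.5 0 0 0"

```text
time: 10.8
tool_pos: [0.4957, 0.3258, 0.1121]
tool_rot: [0.017, -0.016, -0.706, 0.707]
contact_force: [0.5, 0.3, -2.4]
gripper_width: 0.511
```

```bash
python3 - <<'E'
from case import *
plan([*cs(-.008,.048),.0305],-92.7)
cv2.imwrite("pics/t7.png",manip.grab_frame("top"));cv2.imwrite("pics/s7.png",manip.grab_frame("side"))
E
```

```text
turn [-0.09  0.01  0.14] n>= 1.0
shift [ -1.6 107.1   1.5] len 107.1
```

Emit:
apply_moves --pt "1 -1.5 20 1.5 0 0 0" --pt "1 0 20 0 0 0 0" --pt "1 0 20 0 0 0 0" --pt "1 0 20 0 0 0 0" --pt "1 0 15 0 0 0 0" --pt "1 0 10 0 0 0 0" --pt "1 0 2 0 0 0 0" --pt "1 0 2 0 0 0 0" --pt "1 0 0 0 0 0 0" --pt "-0.4 0 0 0 0 0 0" --pt "-0.4 0 0 0 0 0 0" --pt "-0.4 0 0 0 0 0 0" --pt "-0.4 0 -5 0 0 0 0" --pt "-0.4 0 -20 0 0 0 0" --pt "-0.4 0 -25 0 0 0 0" --pt "-0.4 0 -25 0 0 0 0" --pt "-0.4 0 -25 0 0 0 0" --pt "-0.4 0 0 0 0 0 0"

```text
time: 12.7
tool_pos: [0.501, 0.3252, 0.1102]
tool_rot: [-0.014, 0.019, 0.708, -0.705]
contact_force: [0.9, 0.8, 0.3]
gripper_width: 0.699
```

```bash
python3 - <<'E'
from case import *
a=manip.grab_frame("top");print(manip.state()["tool_pos"])
s=cv2.cvtColor(a,cv2.COLOR_BGR2HSV).astype(int)
m=np.zeros(a.shape[:2],bool);m[195:240,280:335]=((s[...,1]<60)&(s[...,2]>120))[195:240,280:335]
for c in cont(m,100): print(c.mean(0),*rect(plane("top",c,.02)))
plan([.693,.011,.14],-92.7)
cv2.imwrite("pics/t8.png",a)
E
```

```text
[0.4997 0.3245 0.1077]
[307.6375 216.4375] [692.7117  10.9301  57.6767  57.0223] -1.5072402954101562
turn [ 0.15  0.01 -0.27] n>= 1.0
shift [-208.    -6.8  304. ] len 368.4
```

View pics/t8.png

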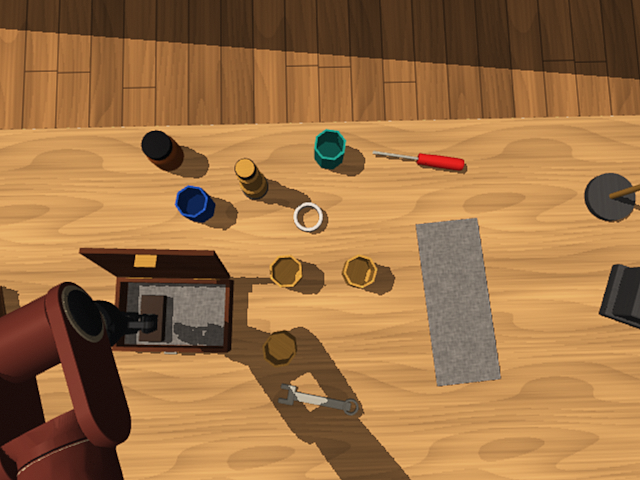

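Block lies flat in the left part of the case (153,318). Next is the ring, routing clear of the lid and monocular.

Emit:
apply_moves --pt "-1 0 -7 25.3 0 0 0" --pt "-1 0 0 25.3 0 0 0" --pt "-1 0 0 25.3 0 0 0" --pt "-1 0 0 25.3 0 0 0" --pt "-1 0 0 25.3 0 0 0" --pt "-1 0 0 25.3 0 0 0" --pt "-1 0 0 25.3 0 0 0" --pt "-1 0 0 25.3 0 0 0" --pt "-1 0 0 25.3 0 0 0" --pt "-1 0 0 25.3 0 0 0" --pt "-1 0 0 25.3 0 0 0" --pt "-1 0 0 25.3 0 0 0" --pt "-1 -26 0 0 0 0 0" --pt "-1 -26 0 0 0 0 0" --pt "-1 -26 0 0 0 0 0" --pt "-1 -26 0 0 0 0 0" --pt "-1 -26 0 0 0 0 0" --pt "-1 -26 0 0 0 0 0" --pt "-1 -26 0 0 0 0 0" --pt "-1 -26 0 0 0 0 0"

```text
time: 14.75
tool_pos: [0.6915, 0.0107, 0.1096]
tool_rot: [-0.018, 0.016, 0.707, -0.707]
contact_force: [0.2, -0.0, 0.4]
gripper_width: 0.998
```

```bash
python3 - <<'E'
from case import *
plan([.693,.011,.016],-92.7)
print(plane("top",[(258,192)],0),manip.state()["joint_pos"])
a=manip.grab_frame("side");s=cv2.cvtColor(a,cv2.COLOR_BGR2HSV).astype(int)
m=np.zeros(a.shape[:2],bool);m[225:280,315:370]=((s[...,1]<60)&(s[...,2]>120))[225:280,315:370]
for c in cont(m,100): print(c.mean(0),c.min(0),c.max(0),proj("side",[.693,.011,.01]))
E
```

```text
turn [0.01 0.   0.18] n>= 1.0
shift [ -1.4 119.1  -0.4] len 119.1
[[0.7494 0.1141]] [-0.092   0.2949  1.5369 -0.      1.3129  1.5258]
[341.8261 247.7681] [328 238] [356 257] [[342.0262 250.539 ]]
```

Emit:
apply_moves --pt "-1 -1 20 0 0 0 0" --pt "-1 0 20 0 0 0 0" --pt "-1 0 20 0 0 0 0" --pt "-1 0 20 0 0 0 0" --pt "-1 0 20 0 0 0 0" --pt "-1 0 12 0 0 0 0" --pt "-1 0 5 0 0 0 0" --pt "-1 0 0 0 0 0 0" --pt "1 0 0 0 0 0 0" --pt "1 0 0 0 0 0 0" --pt "1 0 0 0 0 0 0" --pt "1 0 0 0 0 0 0" --pt "1 0 0 0 0 0 0"

```text
time: 16.1
tool_pos: [0.6943, 0.0105, -0.0028]
tool_rot: [0.015, -0.018, -0.707, 0.707]
contact_force: [0.4, -0.5, 6.5]
gripper_width: 0.671
```

```bash
python3 - <<'E'
from case import *
print(manip.state()["contact_force"],tool()[0])
plan([*cs(-.008,-.045),.14],-92.7)
E
```

```text
[ 0.3722 -0.4604  6.5335] [0.6942 0.0105 0.0227]
turn [-0.01  0.   -0.23] n>= 1.0
shift [ 211.5 -117.3 -211.2] len 321.1
```

Emit:
apply_moves --pt "1 0 -25 0 0 0 0" --pt "1 0 -31 0 0 0 0" --pt "1 0 -31 0 0 0 0" --pt "1 0 -31 0 0 0 0" --pt "1 26.4 0 0 0 0 0" --pt "1 26.4 0 0 0 0 0" --pt "1 26.4 0 0 0 0 0" --pt "1 26.4 0 0 0 0 0" --pt "1 26.4 0 0 0 0 0" --pt "1 26.4 0 0 0 0 0" --pt "1 26.4 0 0 0 0 0" --pt "1 26.4 0 0 0 0 0" --pt "1 0 0 -26.4 0 0 0" --pt "1 0 0 -26.4 0 0 0" --pt "1 0 0 -26.4 0 0 0" --pt "1 0 0 -26.4 0 0 0" --pt "1 0 0 -26.4 0 0 0" --pt "1 0 0 -26.4 0 0 0" --pt "1 0 0 -26.4 0 0 0" --pt "1 0 0 -26.4 0 0 0"

```text
time: 18.1
tool_pos: [0.4912, 0.2325, 0.1127]
tool_rot: [0.017, -0.017, -0.707, 0.707]
contact_force: [-0.4, 0.5, -0.7]
gripper_width: 0.669
```

```bash
python3 - <<'E'
from case import *
plan([*cs(-.008,-.045),.032],-92.7)
E
```

```text
turn [-0.    0.01 -0.  ] n>= 1.0
shift [ -1.7 106.2   1. ] len 106.2
```

Emit:
apply_moves --pt "1 -1.5 25 1 0 0 0" --pt "1 0 25 0 0 0 0" --pt "1 0 25 0 0 0 0" --pt "1 0 18 0 0 0 0" --pt "1 0 9 0 0 0 0" --pt "1 0 3 0 0 0 0" --pt "1 0 2 0 0 0 0" --pt "1 0 0 0 0 0 0" --pt "-0.7 0 0 0 0 0 0" --pt "-0.7 0 0 0 0 0 0" --pt "-0.7 0 0 0 0 0 0" --pt "-0.7 0 0 0 0 0 0" --pt "-0.7 0 -5 0 0 0 0" --pt "-0.7 0 -20 0 0 0 0" --pt "-0.7 0 -30 0 0 0 0" --pt "-0.7 0 -30 0 0 0 0" --pt "-0.7 0 -40 0 0 0 0" --pt "-0.7 0 -40 0 0 0 0" --pt "1 0 -40 0 0 0 0" --pt "1 0 -20 0 0 0 0"

```text
time: 20.1
tool_pos: [0.4945, 0.2309, 0.2362]
tool_rot: [-0.014, 0.019, 0.708, -0.706]
contact_force: [1.3, -0.7, 0.2]
gripper_width: 0.523
```

```bash
python3 - <<'E'
from case import *
a=manip.grab_frame("top");cv2.imwrite("pics/t9.png",a);b=manip.grab_frame("side");cv2.imwrite("pics/s9.png",b)
A=a[230:370,70:270];B=b[90:230,160:360]
cv2.imwrite("pics/v9.png",cv2.resize(np.hstack([A,B]),None,fx=2,fy=2,interpolation=cv2.INTER_CUBIC))
print("blue",plane("top",[(193,201)],.07))
plan([*cs(.17,.0),.30],-92.7)
E
```

```text
blue [[0.7195 0.2311]]
turn [ 0.17  0.01 -0.47] n>= 1.0
shift [-176.   -38.5  -45.3] len 185.8
```

View pics/v9.png

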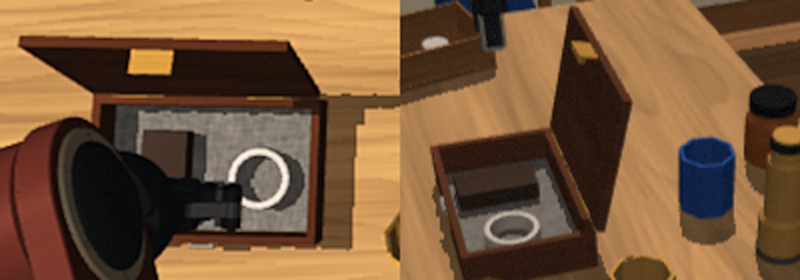

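Ring and block both appear flat, side by side in the case. I check the ring numerically, then go behind the lid.

```bash
python3 - <<'E'
from case import *
a=cv2.imread("pics/t9.png");s=cv2.cvtColor(a,cv2.COLOR_BGR2HSV).astype(int)
m=np.zeros(a.shape[:2],bool);m[295:345,180:225]=((s[...,1]<60)&(s[...,2]>170))[295:345,180:225]
for c in cont(m,60): 
    r,_=rect(plane("top",c,.028));print(r,M.T@(r[:2]/1000-C))
E
```

```text
[493.945  229.4154  58.4648  54.7101] [-0.0069 -0.047 ]
```

Emit:
apply_moves --pt "1 0 -20 0 0 0 0" --pt "1 0 -19 0 0 0 0" --pt "1 -22 0 -5.7 0 0 0" --pt "1 -22 0 -5.7 0 0 0" --pt "1 -22 0 -5.7 0 0 0" --pt "1 -22 0 -5.7 0 0 0" --pt "1 -22 0 -5.7 0 0 0" --pt "1 -22 0 -5.7 0 0 0" --pt "1 -22 0 -5.7 0 0 0" --pt "1 -22 0 -5.7 0 0 0" --pt "1 0 25 0 0 0 0" --pt "1 0 25 0 0 0 0" --pt "1 0 25 0 0 0 0" --pt "1 0 25 0 0 0 0" --pt "1 0 20 0 0 0 0" --pt "1 0 15 0 0 0 0"

```text
time: 21.8
tool_pos: [0.669, 0.2672, 0.1304]
tool_rot: [0.018, -0.015, -0.706, 0.707]
contact_force: [-0.4, -1.6, -0.4]
gripper_width: 0.001
```

Emit:
apply_moves --pt "1 10 0 0 0 0 0" --pt "1 10 0 0 0 0 0" --pt "1 10 0 0 0 0 0" --pt "1 8 0 0 0 0 0" --pt "1 8 0 0 0 0 0" --pt "1 8 0 0 0 0 0" --pt "1 8 0 0 0 0 0" --pt "1 8 0 0 0 0 0" --pt "1 8 0 0 0 0 0" --pt "1 8 0 0 0 0 0" --pt "1 8 0 0 0 0 0" --pt "1 8 0 0 0 0 0" --pt "1 8 0 0 0 0 0"

```text
time: 23.1
tool_pos: [0.5602, 0.2729, 0.1346]
tool_rot: [0.017, -0.016, -0.707, 0.707]
contact_force: [0.3, -0.9, -0.4]
gripper_width: -0.002
```

```bash
python3 - <<'E'
from case import *
s=manip.state();print(s["contact_force"],s["joint_pos"]);plan([*cs(-.075,0),.16],-92.7)
E
```

```text
[ 0.2552 -0.946  -0.4496] [0.3339 0.1178 1.697  0.0001 1.3272 1.9517]
turn [-0.    0.01  0.02] n>= 1.0
shift [132.3   0.1  -0.4] len 132.3
```

Emit:
apply_moves --pt "1 0 -30 0 0 0 0" --pt "1 0 -30 0 0 0 0" --pt "1 0 -30 0 0 0 0" --pt "1 0 0 0 0 0 0" --pt "1 0 0 0 0 0 0" --pt "1 0 0 0 0 0 0" --pt "1 0 0 0 0 0 0" --pt "1 0 0 0 0 0 0" --pt "1 0 0 0 0 0 0" --pt "1 0 0 0 0 0 0" --pt "1 0 0 0 0 0 0" --pt "1 0 0 0 0 0 0" --pt "1 0 0 0 0 0 0" --pt "1 0 0 0 0 0 0" --pt "1 0 0 0 0 0 0" --pt "1 0 0 0 0 0 0" --pt "1 0 0 0 0 0 0" --pt "1 0 0 0 0 0 0" --pt "1 0 0 0 0 0 0" --pt "1 0 0 0 0 0 0"

```text
time: 25.1
tool_pos: [0.561, 0.2729, 0.2248]
tool_rot: [0.017, -0.017, -0.707, 0.707]
contact_force: [-1.0, -0.0, -0.0]
gripper_width: -0.002
```

```bash
python3 - <<'E'
from case import *
b=manip.grab_frame("side");cv2.imwrite("pics/s10.png",b[80:250,140:360])
plan([*cs(-.072,0),.12],-92.7)
E
```

```text
turn [ 0.  0. -0.] n>= 1.0
shift [130.1 130.3  -0.4] len 184.2
```

View pics/s10.png

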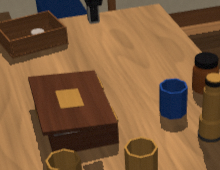

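Lid rests on its catch (plate at crop (70,95)). Now I press at lid_front.

Emit:
apply_moves --pt "1 22 0 0 0 0 0" --pt "1 22 0 0 0 0 0" --pt "1 22 0 0 0 0 0" --pt "1 22 0 0 0 0 0" --pt "1 22 0 0 0 0 0" --pt "1 20 0 0 0 0 0" --pt "1 0 25 0 0 0 0" --pt "1 0 25 0 0 0 0" --pt "1 0 25 0 0 0 0" --pt "1 0 25 0 0 0 0" --pt "1 0 20 0 0 0 0" --pt "1 0 20 0 0 0 0" --pt "1 0 10 0 0 0 0" --pt "1 0 5 0 0 0 0" --pt "1 0 0 0 0 0 0"

```text
time: 26.65
tool_pos: [0.4311, 0.279, 0.0697]
tool_rot: [0.017, -0.016, -0.707, 0.707]
contact_force: [-0.5, 0.4, -0.3]
gripper_width: -0.001
```

```bash
python3 - <<'E'
from case import *
print(tool()[0],manip.state()["contact_force"])
E
```

```text
[0.4311 0.279  0.0952] [-0.5216  0.4491 -0.3153]
```

Emit:
apply_moves --pt "1 0 5 0 0 0 0" --pt "1 0 4 0 0 0 0" --pt "1 0 3 0 0 0 0" --pt "1 0 2 0 0 0 0" --pt "1 0 2 0 0 0 0" --pt "1 0 2 0 0 0 0" --pt "1 0 0 0 0 0 0"

```text
time: 27.35
tool_pos: [0.431, 0.2792, 0.0529]
tool_rot: [-0.017, 0.016, 0.707, -0.707]
contact_force: [-2.4, -0.6, 4.2]
gripper_width: 0.0
```

Emit:
apply_moves --pt "1 0 1.5 0 0 0 0" --pt "1 0 1.5 0 0 0 0" --pt "1 0 1.5 0 0 0 0" --pt "1 0 0 0 0 0 0"

```text
time: 27.75
tool_pos: [0.4314, 0.2791, 0.0478]
tool_rot: [-0.017, 0.017, 0.707, -0.707]
contact_force: [-2.0, -1.1, 5.1]
gripper_width: 0.0
```

Emit:
apply_moves --pt "1 0 1 0 0 0 0" --pt "1 0 0.5 0 0 0 0" --pt "1 0 0 0 0 0 0" --pt "1 0 0 0 0 0 0"

```text
time: 28.15
tool_pos: [0.4315, 0.2792, 0.0477]
tool_rot: [0.017, -0.016, -0.707, 0.707]
contact_force: [-5.6, -3.0, 12.6]
gripper_width: -0.001
```

Force rose to 12.6 N with no further travel, with the tip at z≈0.054 = shut lid height, so it has snapped. I back off and fit the arm's geometry to check the tilted reach for the cups.

Emit:
apply_moves --pt "1 0 -5 0 0 0 0" --pt "1 0 -20 0 0 0 0" --pt "1 0 -30 0 0 0 0" --pt "1 0 -30 0 0 0 0" --pt "-1 0 -30 0 0 0 0" --pt "-1 0 -10 0 0 0 0" --pt "-1 0 0 0 10 0 0" --pt "-1 0 0 0 -10 0 0"

```text
time: 28.95
tool_pos: [0.4289, 0.2839, 0.166]
tool_rot: [0.015, -0.01, -0.706, 0.708]
contact_force: [-1.3, -1.0, -1.1]
gripper_width: 0.678
```

```bash
python3 - <<'E'
from case import *
st=manip.state()
S=[(.0534,1.6143,.1695,-.6009,.2229),(-.2126,2.237,.4188,-.054,.0149),(.2949,1.5369,.6915,.0107,.1096),(.1178,1.697,.5602,.2729,.1346),(*st["joint_pos"][1:3],*st["tool_pos"])]
A=[];B=[]
for j2,j3,x,y,z in S:
    f=j2+j3;A.append([np.sin(j2),np.sin(f),np.cos(f),0]);B.append(np.sqrt(x*x+y*y-.0742**2))
    A.append([np.cos(j2),np.cos(f),-np.sin(f),1]);B.append(z)
x,res,_,_=np.linalg.lstsq(np.array(A),np.array(B),rcond=None);print(x,res,np.array(A)@x-B)
print(st["joint_pos"],tool()[0])
a=manip.grab_frame("top");cv2.imwrite("pics/t11.png",a)
b=manip.grab_frame("side");cv2.imwrite("pics/s11.png",cv2.resize(b[130:240,160:270],None,fx=5,fy=5,interpolation=cv2.INTER_CUBIC))
for h in (.055,.065):
  Q=[[*cs(.07-.154,y),h if h<.06 else .045+.154*.07+.01] for y in(-.11,.11)];print(proj("top",Q),(proj("side",Q)-[160,130])*5)
from cups import cups
for r in cups(a,[(286,271),(360,271),(280,349)]): print(*r)
E
```

```text
[ 0.4284  0.6084  0.0936 -0.053 ] [0.] [-0.0005 -0.0001 -0.0002  0.0002  0.0006 -0.0001 -0.0006  0.0001  0.0007
 -0.0001]
[ 0.4397 -0.1671  1.9222  0.0005  1.3941  2.0465] [0.4291 0.284  0.1915]
[[227.4477 360.9924]
 [110.3908 359.0597]] [[112.6152 434.5015]
 [ 39.1913 151.2776]]
[[226.3691 361.8829]
 [107.826  359.9282]] [[108.7473 413.0312]
 [ 35.4009 130.9614]]
[580.9214  57.0611] 2.050416938154939 262 1.2842286064482682
[577.1506 -84.4061] 27.715253976990372 312 1.5864079492354648
[433.4745  72.3895] 6.518243196331344 281 1.3279441829222662
```

View pics/s11.png

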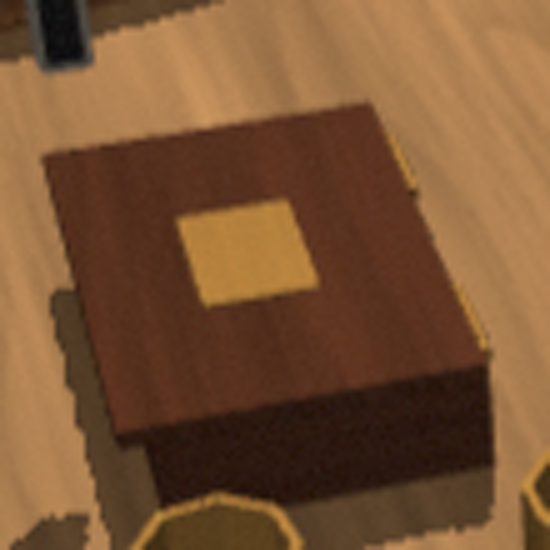

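Lid corners at crop (118,436) and (43,157) match the shut prediction, so the lid is shut. Next are the cups: I go above cup B (0.577,-0.084) and tilt 45°.

```bash
cat >> h.py <<'E'
def Rp(az,P):
    """tool axis pitched P deg from up (180=down, 135=pointing outward/down) in vertical plane az; jaws along az-90"""
    a,P=np.radians(az),np.radians(P);y=np.array([np.sin(P)*np.cos(a),np.sin(P)*np.sin(a),np.cos(P)]);z=np.array([np.sin(a),-np.cos(a),0])
    return np.c_[np.cross(y,z),y,z]
E
python3 - <<'E'
from h import *
plan([.50,-.06,.27],Rm=Rp(-17.3,180))
plan(Rm=Rp(-17.3,135))
r0=R.from_matrix(Rp(-17.3,180));print(np.degrees((r0.inv()*R.from_matrix(Rp(-17.3,135))).as_rotvec()))
E
```

```text
turn [-0.12 14.61  0.19] n>= 2.0
shift [-167.5  -76.4  302.3] len 353.9
turn [ 5.62 13.9  44.94] n>= 6.0
[ 0.  0. 45.]
```

Emit:
apply_moves --pt "-1 0 -25 0 0 7.3 0" --pt "-1 0 -25 0 0 7.3 0" --pt "-1 0 -26 0 0 0 0" --pt "-1 -13.9 0 25 0 0 0" --pt "-1 -13.9 0 25 0 0 0" --pt "-1 -13.9 0 25 0 0 0" --pt "-1 -13.9 0 25 0 0 0" --pt "-1 -13.9 0 25 0 0 0" --pt "-1 -13.9 0 25 0 0 0" --pt "-1 -13.9 0 25 0 0 0" --pt "-1 -13.9 0 25 0 0 0" --pt "-1 -13.9 0 25 0 0 0" --pt "-1 -13.9 0 25 0 0 0" --pt "-1 -13.9 0 25 0 0 0" --pt "-1 -13.9 0 25 0 0 0" --pt "-1 0 0 0 0 0 8" --pt "-1 0 0 0 0 0 8" --pt "-1 0 0 0 0 0 8" --pt "-1 0 0 0 0 0 8" --pt "-1 0 0 0 0 0 8"

```text
time: 31.05
tool_pos: [0.5012, -0.0578, 0.2475]
tool_rot: [-0.141, -0.342, -0.619, 0.693]
contact_force: [-0.4, 0.7, -0.0]
gripper_width: 0.994
```

Emit:
apply_moves --pt "-1 0 0 0 0 0 5" --pt "-1 0 0 0 0 0 0" --pt "-1 0 0 0 0 0 0"

```text
time: 31.35
tool_pos: [0.501, -0.0574, 0.247]
tool_rot: [-0.169, -0.366, -0.605, 0.687]
contact_force: [-0.1, 0.8, 1.4]
gripper_width: 1.0
```

```bash
python3 - <<'E'
from h import *
s=manip.state();j=s["joint_pos"];p=s["tool_pos"];y=R.from_quat(s["tool_rot"],scalar_first=True).apply([0,1,0])
f=j[1]+j[2];r=.4284*np.sin(j[1])+.6084*np.sin(f)+.0936*np.cos(f)  # wrist plane radius
c,sn=np.cos(j[0]),np.sin(j[0])
# in-plane radius of TCP = r_w + d6*(y.u)
pr=p[0]*c+p[1]*sn; yr=y[0]*c+y[1]*sn
d6=(pr-r)/yr;zw=p[2]-d6*y[2]
print(j,p,y,"d6",d6,"d1",zw-(.4284*np.cos(j[1])+.6084*np.cos(f)-.0936*np.sin(f)))
b=manip.grab_frame("side");cv2.imwrite("pics/s12.png",cv2.resize(b[60:310,150:430],None,fx=2.2,fy=2.2))
pt,rr=tool();print((proj("side",[p,pt,pt+rr.apply([0,.006,.05]),pt+rr.apply([0,.006,-.05])])-[150,60])*2.2)
plan([.577,-.084,.2],Rm=Rp(-17.3,135))
E
```

```text
[-0.2335 -0.8271  2.3671 -0.0673  0.8195  1.6656] [ 0.501  -0.0574  0.247 ] [ 0.6743 -0.2109 -0.7078] d6 0.2909079398714307 d1 0.23764223308939822
[[226.1996 289.1405]
 [198.4898 266.6778]
 [203.6551 316.1154]
 [206.76   231.4369]]
turn [-0.04 -0.03 -0.  ] n>= 1.0
shift [-22.5 115.9   2.9] len 118.1
```

View pics/s12.png

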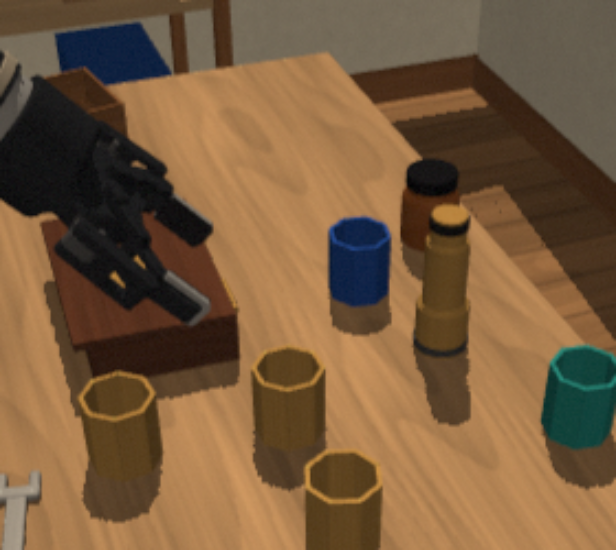

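Tips at (200,305) and (205,230) match the prediction with the offset along the tool axis. Now a reach check for the tilted grasps and placings.

```bash
cat > ik.py <<'E'
from h import *
from scipy.optimize import least_squares
def fk(q):
    j1,j2,j3,j4,j5,j6=q;f=j2+j3
    r=.4284*np.sin(j2)+.6084*np.sin(f)+.0936*np.cos(f);z=.2376+.4284*np.cos(j2)+.6084*np.cos(f)-.0936*np.sin(f)
    u=np.array([np.cos(j1),np.sin(j1),0]);l=np.array([-np.sin(j1),np.cos(j1),0])
    w=r*u+.0742*l+[0,0,z]
    F=R.from_euler('ZY',[j1,f]);y=(F*R.from_euler('ZY',[j4*SG,j5])).apply([0,0,1])
    return w,y,r
SG=1
def ik(pt,y):
    w=np.array(pt)-.2654*np.array(y)
    def e(q): a,b,_=fk([*q,0]);return np.r_[(a-w)*5,b-y]
    lo=[-3,-1.01,.06,-1.02,.09];hi=[3,2.22,2.58,4.17,2.62]
    best=None
    for q0 in([-.2,-.2,2,0,1.4],[-.5,.2,1.6,.1,2.],[-.3,-.8,2.3,0,.8]):
        s=least_squares(e,np.clip(q0,lo,hi),bounds=(lo,hi))
        if best is None or s.cost<best.cost: best=s
    return best.x,np.sqrt(2*best.cost)
E
python3 - <<'E'
from ik import *
q=manip.state()["joint_pos"]
import ik as I
for sg in(1,-1):
    I.SG=sg;w,y,_=fk(q);print(sg,w+.2654*y,y,tool()[0])
def Y(az,P): return Rp(az,P)[:,1]
I.SG=1
for nm,xy,az in(("A",(.581,.057),2),("B",(.577,-.084),-17.3),("C",(.433,.072),6.5),("s1",(.409,-.297),-40),("s2",(.514,-.289),-33),("s3",(.618,-.281),-28)):
    for P in(125,135,145,215,225,235):
        o=[]
        for z in(.035,.16):
            x,e=ik([*xy,z],Y(az,P));o+=[x.round(2) if e<.005 else "FAIL%.3f"%e]
        print(nm,P,*o)
E
```

```text
1 [ 0.4843 -0.0523  0.266 ] [ 0.6749 -0.211  -0.7071] [ 0.4844 -0.0521  0.266 ]
-1 [ 0.4904 -0.027   0.266 ] [ 0.6976 -0.1156 -0.7071] [ 0.4844 -0.0521  0.266 ]
A 125 [-0.07 -0.07  2.37  2.54  0.15] [-0.07 -0.4   2.36  0.37  0.23]
A 135 [-0.06 -0.09  2.31  0.45  0.16] [-0.06 -0.37  2.27  0.15  0.45]
A 145 [-0.05 -0.07  2.23  0.13  0.38] [-0.05 -0.3   2.17  0.08  0.66]
A 215 [-0.02  0.55  1.47 -0.03  1.73] [-0.02  0.41  1.43 -0.03  1.91]
A 225 [-0.01  0.66  1.37 -0.04  1.9 ] [-0.01  0.51  1.34 -0.04  2.07]
A 235 [-0.01  0.77  1.27 -0.04  2.06] [-0.01  0.61  1.27 -0.05  2.22]
B 125 [-0.25 -0.06  2.37  3.44  0.13] [-0.25 -0.39  2.36 -0.18  0.22]
B 135 [-0.26 -0.09  2.3  -0.22  0.14] [-0.26 -0.36  2.27 -0.07  0.45]
B 145 [-0.26 -0.07  2.22 -0.06  0.38] [-0.26 -0.3   2.17 -0.04  0.66]
B 215 [-0.28  0.55  1.47  0.01  1.73] [-0.28  0.41  1.44  0.01  1.91]
B 225 [-0.28  0.66  1.37  0.02  1.9 ] [-0.28  0.51  1.35  0.02  2.07]
B 235 [-0.28  0.76  1.28  0.02  2.06] [-0.28  0.61  1.27  0.02  2.22]
C 125 FAIL0.311 FAIL0.278
C 135 FAIL0.189 FAIL0.076
C 145 FAIL0.012 [-0.07 -0.85  2.5   0.13  0.89]
[... 788 characters left out ...]
0.66 -0.06  2.21  0.13  0.38] [-0.66 -0.29  2.16  0.08  0.66]
s2 215 [-0.63  0.57  1.45 -0.03  1.73] [-0.63  0.42  1.42 -0.03  1.91]
s2 225 [-0.62  0.67  1.35 -0.04  1.9 ] [-0.62  0.53  1.33 -0.04  2.07]
s2 235 [-0.62  0.78  1.26 -0.04  2.07] [-0.62  0.63  1.25 -0.05  2.22]
s3 125 [-0.56  0.15  2.15  2.67  0.13] [-0.56 -0.12  2.14  0.35  0.17]
s3 135 [-0.55  0.13  2.08  0.32  0.15] [-0.55 -0.1   2.06  0.12  0.4 ]
s3 145 [-0.55  0.14  2.    0.09  0.39] [-0.55 -0.05  1.96  0.06  0.63]
s3 215 [-0.53  0.74  1.18 -0.02  1.82] [-0.53  0.62  1.15 -0.02  1.99]
s3 225 [-0.53  0.86  1.06 -0.03  2.01] [-0.53  0.73  1.04 -0.03  2.16]
s3 235 [-0.52  0.97  0.95 -0.04  2.18] [-0.52  0.83  0.94 -0.04  2.33]
```

```bash
python3 - <<'E'
s=open("h.py").read()
s=s.replace("d=T.inv().apply(np.array(pos)-p)*1000","d=(T.inv().apply(np.array(pos)-p+r.apply([0,-OFF,0]))+[0,OFF,0])*1000")
open("h.py","w").write(s)
E
python3 - <<'E'
from h import *
T=Rp(-17.3,145);c=np.array([.577,-.084,.035])
plan(c-T[:,1]*.11,Rm=T);plan(c,Rm=T);print(c-T[:,1]*.11)
E
```

```text
turn [ -0.04  -0.03 -10.  ] n>= 2.0
shift [ 56.7 135.8   2.9] len 147.2
turn [ -0.04  -0.03 -10.  ] n>= 2.0
shift [ 56.7 245.8   2.9] len 252.2
[ 0.5168 -0.0652  0.1251]
```

Emit:
apply_moves --pt "-1 0 0 0 0 0 -5" --pt "-1 0 0 0 0 0 -5" --pt "-1 19 0 1 0 0 0" --pt "-1 19 0 1 0 0 0" --pt "-1 18.7 0 0.9 0 0 0" --pt "-1 0 27 0 0 0 0" --pt "-1 0 27 0 0 0 0" --pt "-1 0 27 0 0 0 0" --pt "-1 0 27 0 0 0 0" --pt "-1 0 27.8 0 0 0 0" --pt "-1 0 0 0 0 0 0" --pt "-1 0 0 0 0 0 0"

```text
time: 32.6
tool_pos: [0.5309, -0.0695, 0.1032]
tool_rot: [-0.108, -0.311, -0.635, 0.699]
contact_force: [-0.2, 0.3, 0.9]
gripper_width: 0.997
```

```bash
python3 - <<'E'
from h import *
T=Rp(-17.3,145);c=np.array([.577,-.084,.035])
plan(c,Rm=T);print(tool()[0],manip.state()["joint_pos"])
from cups import cups
a=manip.grab_frame("top")
for r in cups(a,[(286,271),(360,271),(280,349)]): print(*r)
E
```

```text
turn [-0.02 -0.02  0.11] n>= 1.0
shift [ -0.5 109.    0.1] len 109.0
[ 0.517  -0.0652  0.1241] [-0.2543 -0.4337  2.3317 -0.0465  0.6356  1.6475]
[580.9352  56.9749] 1.9789889371808087 259 1.2637966321097274
[577.2756 -84.2948] 28.664341528439277 320 1.6396242522926219
[433.672   72.3373] 6.4526101805247995 276 1.3017293519363466
```

Emit:
apply_moves --pt "-1 0 20 0 0 0 0" --pt "-1 0 20 0 0 0 0" --pt "-1 0 20 0 0 0 0" --pt "-1 0 20 0 0 0 0" --pt "-1 0 15 0 0 0 0" --pt "-1 0 11 0 0 0 0" --pt "-1 0 0 0 0 0 0" --pt "-1 0 0 0 0 0 0" --pt "1 0 0 0 0 0 0" --pt "1 0 0 0 0 0 0" --pt "1 0 0 0 0 0 0" --pt "1 0 0 0 0 0 0" --pt "1 0 0 0 0 0 0" --pt "1 0 0 0 0 0 0"

```text
time: 34.05
tool_pos: [0.5893, -0.0874, 0.018]
tool_rot: [-0.11, -0.312, -0.634, 0.699]
contact_force: [-5.8, 1.9, 7.6]
gripper_width: 0.689
```

```bash
python3 - <<'E'
from h import *
print(tool()[0],manip.state()["contact_force"])
T=Rp(-17.3,145);p=tool()[0]
plan(p+[0,0,.06],Rm=T)
# after lift & turn to 235: shift back to keep TCP xy
c=np.array([*p[:2],p[2]-.035+.030])
plan(c+[0,0,.06],Rm=Rp(-17.3,235)); print("down in 235 frame",Rp(-17.3,235).T@[0,0,-60])
E
```

```text
[ 0.5753 -0.083   0.0388] [-5.8438  1.908   7.5937]
turn [ 0.01  0.01 -0.15] n>= 1.0
shift [-34.4 -49.1   0. ] len 60.0
turn [ -0.01   0.02 -90.15] n>= 11.0
shift [70.6 -6.   0. ] len 70.8
down in 235 frame [-49.1491  34.4146   0.    ]
```

Emit:
apply_moves --pt "1 -5.7 -8 0 0 0 0" --pt "1 -11.5 -16.4 0 0 0 0" --pt "1 -11.5 -16.4 0 0 0 0" --pt "1 -11.5 -16.4 0 0 0 0" --pt "1 0 0 0 0 0 0" --pt "1 0 0 0 0 0 -8.2" --pt "1 0 0 0 0 0 -8.2" --pt "1 0 0 0 0 0 -8.2" --pt "1 0 0 0 0 0 -8.2" --pt "1 0 0 0 0 0 -8.2" --pt "1 0 0 0 0 0 -8.2" --pt "1 0 0 0 0 0 -8.2" --pt "1 0 0 0 0 0 -8.2" --pt "1 0 0 0 0 0 -8.2" --pt "1 0 0 0 0 0 -8.2" --pt "1 0 0 0 0 0 -8" --pt "1 0 0 0 0 0 0" --pt "1 0 0 0 0 0 0"

```text
time: 35.85
tool_pos: [0.5878, -0.0871, 0.0836]
tool_rot: [-0.417, -0.229, 0.669, -0.571]
contact_force: [-0.1, 0.0, -0.9]
gripper_width: 0.692
```

```bash
python3 - <<'E'
from h import *
print(tool()[0],manip.state()["joint_pos"])
plan([.577,-.084,.036],Rm=Rp(-17.3,235))
b=manip.grab_frame("side");cv2.imwrite("pics/s13.png",cv2.resize(b[130:330,180:420],None,fx=2.5,fy=2.5))
E
```

```text
[ 0.6078 -0.0933  0.0982] [-0.2807  0.7393  1.1933  0.021   2.17    1.5949]
turn [-0.   -0.    0.07] n>= 1.0
shift [-32.6  62.    0.3] len 70.1
```

View pics/s13.png

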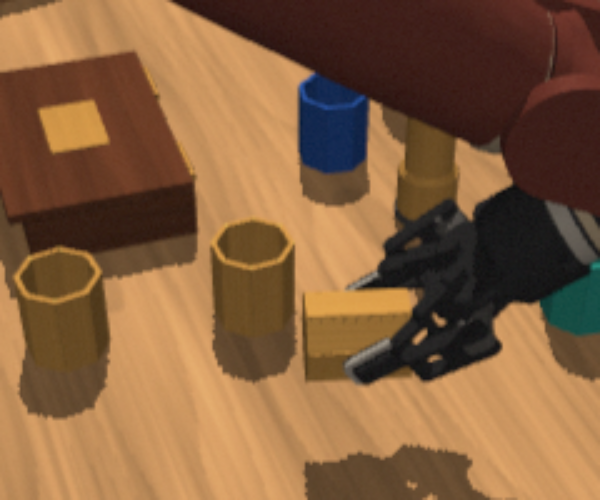

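Cup B hangs horizontal with its mouth outward. I lower it to lie on its flat.

Emit:
apply_moves --pt "1 -8 15.5 0 0 0 0" --pt "1 -8 15.5 0 0 0 0" --pt "1 -8 15.5 0 0 0 0" --pt "1 -8.6 15.5 0.3 0 0 0" --pt "1 0 0 0 0 0 0" --pt "1 -2.5 1.7 0 0 0 0" --pt "1 0 0 0 0 0 0"

```text
time: 36.6
tool_pos: [0.5583, -0.0782, 0.021]
tool_rot: [-0.417, -0.228, 0.669, -0.571]
contact_force: [0.1, 0.5, -2.1]
gripper_width: 0.692
```

```bash
python3 - <<'E'
from h import *
print(tool()[0],manip.state()["contact_force"])
E
```

```text
[ 0.5782 -0.0844  0.0356] [ 0.1144  0.5024 -2.1072]
```

Emit:
apply_moves --pt "1 -1.6 1.1 0 0 0 0" --pt "1 0 0 0 0 0 0" --pt "1 -1.2 0.9 0 0 0 0" --pt "1 0 0 0 0 0 0"

```text
time: 37.0
tool_pos: [0.5584, -0.0782, 0.0183]
tool_rot: [-0.417, -0.228, 0.669, -0.571]
contact_force: [1.3, 0.1, 1.7]
gripper_width: 0.693
```

```bash
python3 - <<'E'
from h import *
print(tool()[0],manip.state()["contact_force"])
E
```

```text
[ 0.5784 -0.0844  0.033 ] [1.3098 0.0831 1.7263]
```

Emit:
apply_moves --pt "1 -0.8 0.6 0 0 0 0" --pt "-1 0 0 0 0 0 0" --pt "-1 0 0 0 0 0 0" --pt "-1 0 0 0 0 0 0" --pt "-1 0 0 0 0 0 0" --pt "-1 0 -10 0 0 0 0" --pt "-1 0 -20 0 0 0 0" --pt "-1 0 -25 0 0 0 0" --pt "-1 0 -25 0 0 0 0" --pt "-1 0 -30 0 0 0 0" --pt "-1 16.4 -11.5 0 0 0 0" --pt "-1 16.4 -11.5 0 0 0 0" --pt "-1 16.4 -11.5 0 0 0 0" --pt "-1 16.4 -11.5 0 0 0 0" --pt "-1 16.4 -11.5 0 0 0 0" --pt "-1 0 0 0 0 0 8.2" --pt "-1 0 0 0 0 0 8.2" --pt "-1 0 0 0 0 0 8.2" --pt "-1 0 0 0 0 0 8.2" --pt "-1 0 0 0 0 0 8.2"

```text
time: 39.0
tool_pos: [0.6442, -0.1049, 0.1819]
tool_rot: [-0.188, 0.023, 0.707, -0.682]
contact_force: [-0.8, 1.3, -0.0]
gripper_width: 1.002
```

Emit:
apply_moves --pt "-1 0 0 0 0 0 8.2" --pt "-1 0 0 0 0 0 8.2" --pt "-1 0 0 0 0 0 8.2" --pt "-1 0 0 0 0 0 8.2" --pt "-1 0 0 0 0 0 8.2" --pt "-1 0 0 0 0 0 8" --pt "-1 0 0 0 0 0 0"

```text
time: 39.7
tool_pos: [0.6381, -0.1028, 0.1737]
tool_rot: [-0.106, -0.308, -0.636, 0.699]
contact_force: [-0.5, 0.9, -1.4]
gripper_width: 0.997
```

```bash
python3 - <<'E'
from h import *
T=Rp(-17.3,145);c=np.array([.575,-.0833,.031]);print(tool()[0],manip.state()["joint_pos"])
plan(c-T[:,1]*.11,Rm=T)
a=manip.grab_frame("top");cv2.imwrite("pics/t14.png",a);s=cv2.cvtColor(a,cv2.COLOR_BGR2HSV).astype(int)
u,v=proj("top",[.575,-.083,.05])[0].astype(int);print(u,v)
m=np.zeros(a.shape[:2],bool);sl=np.s_[v-35:v+35,u-35:u+35];m[sl]=((s[...,1]>165)&(s[...,2]>140))[sl]
for c in cont(m,40): print(c.mean(0),*rect(plane("top",c,.055)))
E
```

```text
[ 0.6243 -0.0985  0.1947] [-0.2657 -0.2024  2.0268 -0.031   0.7166  1.6234]
turn [0.01 0.04 0.55] n>= 1.0
shift [135.9  -5.5   0.1] len 136.0
357 271
[342.6458 275.875 ] [569.4513 -54.0121  42.6123   9.8124] -15.99859619140625
```

Emit:
apply_moves --pt "-1 22.7 -1 0 0 0 0.5" --pt "-1 22.7 -1 0 0 0 0" --pt "-1 22.7 -1 0 0 0 0" --pt "-1 22.7 -1 0 0 0 0" --pt "-1 22.7 -1 0 0 0 0" --pt "-1 22.7 0 0 0 0 0" --pt "-1 0 0 0 0 0 0" --pt "-1 0 25 0 0 0 0" --pt "-1 0 25 0 0 0 0" --pt "-1 0 20 0 0 0 0" --pt "-1 0 15 0 0 0 0" --pt "-1 0 0 0 0 0 0" --pt "-1 0 0 0 0 0 0"

```text
time: 41.05
tool_pos: [0.5843, -0.0863, 0.0373]
tool_rot: [-0.112, -0.315, -0.633, 0.698]
contact_force: [0.6, 0.5, 0.9]
gripper_width: 1.005
```

```bash
python3 - <<'E'
from h import *
T=Rp(-17.3,145);c=np.array([.575,-.0833,.033]);print(tool()[0],manip.state()["contact_force"]);plan(c,Rm=T)
E
```

```text
[ 0.5701 -0.0819  0.058 ] [0.6269 0.518  0.8864]
turn [-0.   -0.01 -0.57] n>= 1.0
shift [10.5 23.4 -0.1] len 25.7
```

Emit:
apply_moves --pt "-1 5 10 0 0 0 -0.5" --pt "-1 5 10 0 0 0 0" --pt "-1 0 0 0 0 0 0" --pt "-1 0 0 0 0 0 0" --pt "1 0 0 0 0 0 0" --pt "1 0 0 0 0 0 0" --pt "1 0 0 0 0 0 0" --pt "1 0 0 0 0 0 0" --pt "1 0 0 0 0 0 0" --pt "1 0 0 0 0 0 0"

```text
time: 42.05
tool_pos: [0.5861, -0.0867, 0.0145]
tool_rot: [-0.109, -0.312, -0.635, 0.699]
contact_force: [-5.2, 1.0, 5.8]
gripper_width: 0.694
```

```bash
python3 - <<'E'
from h import *
print(tool()[0],manip.state()["contact_force"]);p=tool()[0]
for z in(.1,): plan([*p[:2],z],Rm=Rp(-17.3,145))
E
```

```text
[ 0.5721 -0.0824  0.0353] [-5.1986  1.0427  5.8005]
turn [ 0.01  0.01 -0.08] n>= 1.0
shift [-37.1 -53.    0. ] len 64.6
```

Emit:
apply_moves --pt "1 -5.7 -8 0 0 0 0" --pt "1 -11.5 -16.4 0 0 0 0" --pt "1 -14 -20 0 0 0 0" --pt "1 -14 -20 0 0 0 0" --pt "1 -14 -20 0 0 0 0" --pt "1 0 0 0 0 0 -8.2" --pt "1 0 0 0 0 0 -8.2" --pt "1 0 0 0 0 0 -8.2" --pt "1 0 0 0 0 0 -8.2" --pt "1 0 0 0 0 0 -8.2" --pt "1 0 0 0 0 0 -8.2" --pt "1 0 0 0 0 0 -8.2" --pt "1 0 0 0 0 0 -8.2" --pt "1 0 0 0 0 0 -8.2" --pt "1 0 0 0 0 0 -8.2" --pt "1 0 0 0 0 0 -8" --pt "1 0 0 0 0 0 0"

```text
time: 43.75
tool_pos: [0.5845, -0.0866, 0.1101]
tool_rot: [-0.42, -0.231, 0.668, -0.569]
contact_force: [-1.6, 0.1, -3.3]
gripper_width: 0.692
```

```bash
python3 - <<'E'
from h import *
print(tool()[0],manip.state()["joint_pos"],manip.state()["gripper_width"])
a=np.radians(-40);t=np.array([.409,-.297])+.005*np.array([np.cos(a),np.sin(a)])
plan([*t,.10],Rm=Rp(-40,235)); plan([*t,.10],Rm=Rp(-17.3,235))
E
```

```text
[ 0.6046 -0.0929  0.1245] [-0.2814  0.7062  1.198   0.0213  2.2058  1.5953] 0.6916351564162984
turn [-18.64  12.92   0.49] n>= 3.0
shift [-11.6  26.5 273.9] len 275.5
turn [ 0.01 -0.02  0.5 ] n>= 1.0
shift [ 49.3 113.5 255. ] len 283.4
```

Emit:
apply_moves --pt "1 0 0 0 -6.21 4.31 0.16" --pt "1 0 0 0 -6.21 4.31 0.16" --pt "1 0 0 0 -6.21 4.31 0.16" --pt "1 -1.05 2.4 25 0 0 0" --pt "1 -1.05 2.4 25 0 0 0" --pt "1 -1.05 2.4 25 0 0 0" --pt "1 -1.05 2.4 25 0 0 0" --pt "1 -1.05 2.4 25 0 0 0" --pt "1 -1.05 2.4 25 0 0 0" --pt "1 -1.05 2.4 25 0 0 0" --pt "1 -1.05 2.4 25 0 0 0" --pt "1 -1.05 2.4 25 0 0 0" --pt "1 -1.05 2.4 25 0 0 0" --pt "1 -1.05 2.4 24 0 0 0" --pt "1 0 0 0 0 0 0"

```text
time: 45.25
tool_pos: [0.397, -0.2887, 0.092]
tool_rot: [-0.518, -0.087, 0.703, -0.48]
contact_force: [0.5, 0.3, -1.8]
gripper_width: 0.695
```

```bash
python3 - <<'E'
from h import *
print(tool()[0],manip.state()["gripper_width"],manip.state()["contact_force"])
a=np.radians(-40);t=np.array([.409,-.297])+.005*np.array([np.cos(a),np.sin(a)])
plan([*t,.047],Rm=Rp(-40,235))
cv2.imwrite("pics/s15.png",manip.grab_frame("side")[250:480,150:450]);cv2.imwrite("pics/t15.png",manip.grab_frame("top"))
E
```

```text
[ 0.4128 -0.302   0.1068] 0.6945321720263176 [ 0.5149  0.2881 -1.8382]
turn [ 0.18  0.03 -0.73] n>= 1.0
shift [-48.   35.3  -1.4] len 59.6
```

View pics/s15.png

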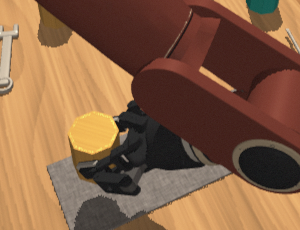

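Cup B is inverted over the near end of the mat. I lower it.

Emit:
apply_moves --pt "1 -12 8.8 -0.7 0 0 -0.7" --pt "1 -12 8.8 -0.7 0 0 0" --pt "1 -12 8.8 0 0 0 0" --pt "1 -12 8.8 0 0 0 0" --pt "1 0 0 0 0 0 0" --pt "1 -1.6 1.1 0 0 0 0" --pt "1 -1.6 1.1 0 0 0 0" --pt "1 0 0 0 0 0 0"

```text
time: 46.15
tool_pos: [0.3983, -0.2848, 0.0285]
tool_rot: [-0.522, -0.095, 0.702, -0.475]
contact_force: [-1.2, 2.1, 4.4]
gripper_width: 0.691
```

```bash
python3 - <<'E'
from h import *
print(tool()[0],manip.state()["gripper_width"],manip.state()["contact_force"])
E
```

```text
[ 0.4143 -0.2983  0.043 ] 0.690599875385552 [-1.234   2.1294  4.4354]
```

Emit:
apply_moves --pt "-1 0 0 0 0 0 0" --pt "-1 0 0 0 0 0 0" --pt "-1 0 0 0 0 0 0" --pt "-1 0 0 0 0 0 0" --pt "-1 0 -10 0 0 0 0" --pt "-1 0 -20 0 0 0 0" --pt "-1 0 -25 0 0 0 0" --pt "-1 0 -25 0 0 0 0" --pt "-1 0 -30 0 0 0 0" --pt "-1 16.4 -11.5 0 0 0 0" --pt "-1 16.4 -11.5 0 0 0 0" --pt "-1 16.4 -11.5 0 0 0 0" --pt "-1 16.4 -11.5 0 0 0 0" --pt "-1 16.4 -11.5 0 0 0 0" --pt "-1 16.4 -11.5 0 0 0 0" --pt "-1 0 0 0 0 0 0"

```text
time: 47.75
tool_pos: [0.4685, -0.3447, 0.2146]
tool_rot: [-0.52, -0.092, 0.702, -0.478]
contact_force: [0.9, -0.2, -0.4]
gripper_width: 0.996
```

```bash
python3 - <<'E'
from h import *
from cups import cups
a=manip.grab_frame("top");cv2.imwrite("pics/t16.png",a)
for r in cups(a,[(286,271),(280,349)]): print(*r)
# inverted cup: closed top face
s=cv2.cvtColor(a,cv2.COLOR_BGR2HSV).astype(int);u,v=proj("top",[.409,-.297,.074])[0].astype(int)
m=np.zeros(a.shape[:2],bool);sl=np.s_[v-30:v+30,u-30:u+30];m[sl]=((s[...,1]>140)&(s[...,2]>140))[sl]
for c in cont(m,100): print(u,v,c.mean(0),*rect(plane("top",c,.074)))
print(tool()[0])
T=Rp(2,145);c=np.array([.581,.057,.036]);plan(c-T[:,1]*.11,Rm=T)
plan([.52,.05,.2],Rm=T)
E
```

```text
[580.9764  57.0986] 1.816461943537009 251 1.1735980065804625
[433.6293  72.4456] 6.022480953347579 268 1.2525338958956596
476 357 [475.7474 356.7684] [ 409.983  -294.7214   60.4967   60.2606] 50.91741180419922
476 357 [488.7563 367.5756] [ 410.9959 -294.7603  114.0888  107.7668] 88.1874008178711
[ 0.4841 -0.3578  0.2271]
turn [  8.25 -45.68  85.54] n>= 12.0
shift [  -2.7  132.8 -397.1] len 418.8
turn [  8.25 -45.68  85.54] n>= 12.0
shift [ -46.6   73.4 -392.3] len 401.8
```

Cup B stands mouth-down on the mat at (0.410,-0.295). Next is cup A.

Emit:
apply_moves --pt "-1 0 0 0 0.69 -3.81 7.13" --pt "-1 0 0 0 0.69 -3.81 7.13" --pt "-1 0 0 0 0.69 -3.81 7.13" --pt "-1 0 0 0 0.69 -3.81 7.13" --pt "-1 0 0 0 0.69 -3.81 7.13" --pt "-1 0 0 0 0.69 -3.81 7.13" --pt "-1 0 0 0 0.69 -3.81 7.13" --pt "-1 0 0 0 0.69 -3.81 7.13" --pt "-1 0 0 0 0.69 -3.81 7.13" --pt "-1 0 0 0 0.69 -3.81 7.13" --pt "-1 0 0 0 0.69 -3.81 7.13" --pt "-1 0 0 0 0.69 -3.81 7.13" --pt "-1 0 0 0 0 0 0"

```text
time: 49.1
tool_pos: [0.4646, -0.3419, 0.2054]
tool_rot: [0.221, 0.2, 0.681, -0.669]
contact_force: [-0.1, 0.3, -1.0]
gripper_width: 0.996
```

Emit:
apply_moves --pt "-1 -2.9 4.6 -24.5 0 0 0" --pt "-1 -2.9 4.6 -24.5 0 0 0" --pt "-1 -2.9 4.6 -24.5 0 0 0" --pt "-1 -2.9 4.6 -24.5 0 0 0" --pt "-1 -2.9 4.6 -24.5 0 0 0" --pt "-1 -2.9 4.6 -24.5 0 0 0" --pt "-1 -2.9 4.6 -24.5 0 0 0" --pt "-1 -2.9 4.6 -24.5 0 0 0" --pt "-1 -2.9 4.6 -24.5 0 0 0" --pt "-1 -2.9 4.6 -24.5 0 0 0" --pt "-1 -2.9 4.6 -24.5 0 0 0" --pt "-1 -2.9 4.6 -24.5 0 0 0" --pt "-1 -2.9 4.6 -24.5 0 0 0" --pt "-1 -2.9 4.6 -24.5 0 0 0" --pt "-1 -2.9 4.6 -24.5 0 0 0" --pt "-1 -2.9 4.6 -24.5 0 0 0" --pt "-1 0 0 0 0 0 0" --pt "-1 0 0 0 0 0 0"

```text
time: 50.9
tool_pos: [0.534, 0.0515, 0.1775]
tool_rot: [0.223, 0.199, 0.679, -0.67]
contact_force: [0.4, 0.3, -0.8]
gripper_width: 0.999
```

```bash
python3 - <<'E'
from h import *
from cups import cups
a=manip.grab_frame("top")
for r in cups(a,[(286,271),(280,349)]): print(*r)
print(tool()[0],manip.state()["joint_pos"])
T=Rp(2,145);c=np.array([.581,.057,.037]);plan(c-T[:,1]*.11,Rm=T);plan(c,Rm=T)
E
```

```text
return _methods._mean(a, axis=axis, dtype=dtype,
  ret = um.true_divide(
Traceback (most recent call last):
  File "cups.py", line 14, in cups
    best=min((least_squares(f,[*c,y],loss="soft_l1",f_scale=2) for y in(0,.25,.5)),key=lambda r:r.cost)
  File "cups.py", line 14, in <genexpr>
    best=min((least_squares(f,[*c,y],loss="soft_l1",f_scale=2) for y in(0,.25,.5)),key=lambda r:r.cost)
              ~~~~~~~~~~~~~^^^^^^^^^^^^^^^^^^^^^^^^^^^^^^^^^^^
ValueError: Initial guess is outside of provided bounds
```

```bash
python3 - <<'E'
from h import *
print(tool()[0],manip.state()["joint_pos"])
T=Rp(2,145);c=np.array([.581,.057,.037]);plan(c-T[:,1]*.11,Rm=T);plan(c,Rm=T)
E
```

```text
[0.5194 0.0503 0.1985] [-0.0805 -0.5474  2.274   0.0934  0.8131  1.4124]
turn [ 0.12 -0.04  0.2 ] n>= 1.0
shift [42.  57.7 -4.5] len 71.5
turn [ 0.12 -0.04  0.2 ] n>= 1.0
shift [ 42.  167.7  -4.5] len 173.0
```

Emit:
apply_moves --pt "-1 14 0 -1.5 0 0 0" --pt "-1 14 0 -1.5 0 0 0" --pt "-1 14 0 -1.5 0 0 0" --pt "-1 0 25 0 0 0 0" --pt "-1 0 25 0 0 0 0" --pt "-1 0 0 0 0 0 0" --pt "-1 0 25 0 0 0 0" --pt "-1 0 25 0 0 0 0" --pt "-1 0 25 0 0 0 0" --pt "-1 0 20 0 0 0 0" --pt "-1 0 10 0 0 0 0" --pt "-1 0 8 0 0 0 0" --pt "-1 0 0 0 0 0 0" --pt "-1 0 0 0 0 0 0" --pt "1 0 0 0 0 0 0" --pt "1 0 0 0 0 0 0" --pt "1 0 0 0 0 0 0" --pt "1 0 0 0 0 0 0" --pt "1 0 0 0 0 0 0" --pt "1 0 0 0 0 0 0"

```text
time: 52.95
tool_pos: [0.5928, 0.0578, 0.0209]
tool_rot: [0.224, 0.2, 0.679, -0.67]
contact_force: [-5.4, -0.7, 6.6]
gripper_width: 0.693
```

```bash
python3 - <<'E'
from h import *
print(tool()[0],manip.state()["contact_force"])
E
```

```text
[0.5782 0.0572 0.0418] [-5.3949 -0.6506  6.6459]
```

```bash
python3 - <<'E'
from h import *
p=tool()[0]
plan([.575,-.083,.125],Rm=Rp(-17.3,145))
T=Rp(2,145);print(T.T@[0,0,80])
E
```

```text
turn [11.19 15.79  0.07] n>= 3.0
shift [-80.  -45.5 139.7] len 167.3
[-45.8861 -65.5322   0.    ]
```

Emit:
apply_moves --pt "1 -6 -8.4 0 0 0 0" --pt "1 -12 -17 0 0 0 0" --pt "1 -14 -20 0 0 0 0" --pt "1 -14 -20 0 0 0 0" --pt "1 0 0 0 3.73 5.26 0" --pt "1 0 0 0 3.73 5.26 0" --pt "1 0 0 0 3.73 5.26 0" --pt "1 -5.7 3.3 23.3 0 0 0" --pt "1 -5.7 3.3 23.3 0 0 0" --pt "1 -5.7 3.3 23.3 0 0 0" --pt "1 -5.7 3.3 23.3 0 0 0" --pt "1 -5.7 3.3 23.3 0 0 0" --pt "1 -5.7 3.3 23.3 0 0 0" --pt "1 0 0 0 0 0 0"

```text
time: 54.35
tool_pos: [0.5947, -0.0899, 0.1026]
tool_rot: [-0.122, -0.295, -0.642, 0.697]
contact_force: [0.0, 0.1, -1.1]
gripper_width: 0.692
```

Emit:
apply_moves --pt "1 0 0 0 0 0 -8.2" --pt "1 0 0 0 0 0 -8.2" --pt "1 0 0 0 0 0 -8.2" --pt "1 0 0 0 0 0 -8.2" --pt "1 0 0 0 0 0 -8.2" --pt "1 0 0 0 0 0 -8.2" --pt "1 0 0 0 0 0 -8.2" --pt "1 0 0 0 0 0 -8.2" --pt "1 0 0 0 0 0 -8.2" --pt "1 0 0 0 0 0 -8.2" --pt "1 0 0 0 0 0 -8" --pt "1 0 0 0 0 0 0"

```text
time: 55.55
tool_pos: [0.5939, -0.0868, 0.0955]
tool_rot: [-0.408, -0.249, 0.661, -0.578]
contact_force: [-0.6, -0.4, -4.2]
gripper_width: 0.696
```

```bash
python3 - <<'E'
from h import *
print(tool()[0],manip.state()["contact_force"],manip.state()["gripper_width"])
plan([.575,-.083,.037],Rm=Rp(-17.3,235))
# check cup attitude in side view: brass blob
b=manip.grab_frame("side");u,v=proj("side",tool()[0])[0].astype(int);s=cv2.cvtColor(b,cv2.COLOR_BGR2HSV).astype(int)
m=np.zeros(b.shape[:2],bool);sl=np.s_[v-45:v+45,u-45:u+45];m[sl]=((s[...,1]>140)&(s[...,2]>60)&(s[...,0]>17))[sl]
print(u,v,[(c.mean(0),c.min(0),c.max(0)) for c in cont(m,150)])
E
```

```text
[ 0.6143 -0.0921  0.1098] [-0.5901 -0.4067 -4.2045] 0.6956283498480766
turn [-2.32  1.45  0.91] n>= 1.0
shift [-36.9  74.8   2. ] len 83.4
328 254 []
```

Emit:
apply_moves --pt "1 0 0 0 -2.3 1.45 0.9" --pt "1 -9.2 18.7 0.5 0 0 0" --pt "1 -9.2 18.7 0.5 0 0 0" --pt "1 -9.2 18.7 0.5 0 0 0" --pt "1 -9.2 18.7 0.5 0 0 0" --pt "1 0 0 0 0 0 0" --pt "1 -1.6 1.1 0 0 0 0" --pt "1 0 0 0 0 0 0"

```text
time: 56.4
tool_pos: [0.5582, -0.0779, 0.0289]
tool_rot: [-0.413, -0.224, 0.671, -0.573]
contact_force: [0.4, -0.3, -1.7]
gripper_width: 0.694
```

```bash
python3 - <<'E'
from h import *
print(tool()[0],manip.state()["contact_force"],manip.state()["gripper_width"])
plan([.575,-.083,.034],Rm=Rp(-17.3,235))
E
```

```text
[ 0.5779 -0.084   0.0438] [ 0.393  -0.3172 -1.7104] 0.6935758588151532
turn [ 0.04  0.07 -0.75] n>= 1.0
shift [-5.9  8.2 -0.1] len 10.1
```

Emit:
apply_moves --pt "1 -4 2.8 0 0 0 -0.7" --pt "1 -3 2.1 0 0 0 0" --pt "1 0 0 0 0 0 0" --pt "1 -1.2 0.9 0 0 0 0" --pt "1 0 0 0 0 0 0"

```text
time: 56.9
tool_pos: [0.5575, -0.0778, 0.0188]
tool_rot: [-0.418, -0.23, 0.669, -0.57]
contact_force: [0.7, -0.9, 6.0]
gripper_width: 0.695
```

```bash
python3 - <<'E'
from h import *
print(tool()[0],manip.state()["contact_force"])
E
```

```text
[ 0.5775 -0.0841  0.0334] [ 0.7321 -0.8683  5.973 ]
```

Emit:
apply_moves --pt "-1 0 0 0 0 0 0" --pt "-1 0 0 0 0 0 0" --pt "-1 0 0 0 0 0 0" --pt "-1 0 0 0 0 0 0" --pt "-1 0 -10 0 0 0 0" --pt "-1 0 -20 0 0 0 0" --pt "-1 0 -25 0 0 0 0" --pt "-1 0 -25 0 0 0 0" --pt "-1 0 -30 0 0 0 0" --pt "-1 20.5 -14.3 0 0 0 0" --pt "-1 20.5 -14.3 0 0 0 0" --pt "-1 20.5 -14.3 0 0 0 0" --pt "-1 20.5 -14.3 0 0 0 0" --pt "-1 0 0 0 0 0 8.2" --pt "-1 0 0 0 0 0 8.2" --pt "-1 0 0 0 0 0 8.2" --pt "-1 0 0 0 0 0 8.2" --pt "-1 0 0 0 0 0 8.2" --pt "-1 0 0 0 0 0 8.2" --pt "-1 0 0 0 0 0 8.2"

```text
time: 58.9
tool_pos: [0.643, -0.1046, 0.1827]
tool_rot: [0.09, -0.123, -0.697, 0.701]
contact_force: [-0.2, -0.2, -0.9]
gripper_width: 1.003
```

Emit:
apply_moves --pt "-1 0 0 0 0 0 8.2" --pt "-1 0 0 0 0 0 8.2" --pt "-1 0 0 0 0 0 8.2" --pt "-1 0 0 0 0 0 8" --pt "-1 0 0 0 0 0 0"

```text
time: 59.4
tool_pos: [0.637, -0.1026, 0.1742]
tool_rot: [-0.105, -0.308, -0.637, 0.699]
contact_force: [0.5, -0.0, -0.3]
gripper_width: 1.003
```

```bash
python3 - <<'E'
from h import *
T=Rp(-17.3,145);c=np.array([.571,-.0821,.033]);print(tool()[0])
plan(c-T[:,1]*.11,Rm=T);plan(c,Rm=T)
a=manip.grab_frame("top");s=cv2.cvtColor(a,cv2.COLOR_BGR2HSV).astype(int)
u,v=proj("top",[.571,-.082,.05])[0].astype(int)
m=np.zeros(a.shape[:2],bool);sl=np.s_[v-35:v+35,u-35:u+35];m[sl]=((s[...,1]>165)&(s[...,2]>140))[sl]
for c in cont(m,40): print(c.mean(0),*rect(plane("top",c,.055)))
E
```

```text
[ 0.6233 -0.0984  0.1952]
turn [ 0.08 -0.02  0.72] n>= 1.0
shift [137.6  -8.5   0.1] len 137.9
turn [ 0.08 -0.02  0.72] n>= 1.0
shift [137.6 101.5   0.1] len 171.0
```

Emit:
apply_moves --pt "-1 23 -1.7 0 0 0 0.7" --pt "-1 23 -1.7 0 0 0 0" --pt "-1 23 -1.7 0 0 0 0" --pt "-1 23 -1.7 0 0 0 0" --pt "-1 23 -1.7 0 0 0 0" --pt "-1 22.6 0 0 0 0 0" --pt "-1 0 0 0 0 0 0" --pt "-1 0 25 0 0 0 0" --pt "-1 0 25 0 0 0 0" --pt "-1 0 20 0 0 0 0" --pt "-1 0 15 0 0 0 0" --pt "-1 0 0 0 0 0 0" --pt "-1 0 0 0 0 0 0"

```text
time: 60.75
tool_pos: [0.5805, -0.0851, 0.0395]
tool_rot: [-0.112, -0.315, -0.634, 0.698]
contact_force: [-0.7, -0.5, 0.2]
gripper_width: 1.001
```

```bash
python3 - <<'E'
from h import *
T=Rp(-17.3,145);c=np.array([.571,-.0821,.033]);print(tool()[0],manip.state()["contact_force"]);plan(c,Rm=T)
E
```

```text
[ 0.5663 -0.0807  0.0602] [-0.7117 -0.4959  0.2145]
turn [ 0.06 -0.07 -0.57] n>= 1.0
shift [11.9 25.1 -0. ] len 27.8
```

Emit:
apply_moves --pt "-1 6 11 0 0 0 -0.5" --pt "-1 6 11 0 0 0 0" --pt "-1 0 0 0 0 0 0" --pt "-1 0 0 0 0 0 0" --pt "1 0 0 0 0 0 0" --pt "1 0 0 0 0 0 0" --pt "1 0 0 0 0 0 0" --pt "1 0 0 0 0 0 0" --pt "1 0 0 0 0 0 0" --pt "1 0 0 0 0 0 0"

```text
time: 61.75
tool_pos: [0.5813, -0.0852, 0.0128]
tool_rot: [-0.109, -0.312, -0.635, 0.698]
contact_force: [-0.5, 0.3, 0.4]
gripper_width: 0.003
```

```bash
python3 - <<'E'
from h import *
print(tool()[0],manip.state()["contact_force"])
E
```

```text
[ 0.5673 -0.0809  0.0337] [-0.4808  0.3495  0.4062]
```

Emit:
apply_moves --pt "1 -5.7 -8 0 0 0 0" --pt "1 -11.5 -16.4 0 0 0 0" --pt "1 -14 -20 0 0 0 0" --pt "1 -14 -20 0 0 0 0" --pt "1 -14 -20 0 0 0 0" --pt "1 0 0 0 0 0 -8.2" --pt "1 0 0 0 0 0 -8.2" --pt "1 0 0 0 0 0 -8.2" --pt "1 0 0 0 0 0 -8.2" --pt "1 0 0 0 0 0 -8.2" --pt "1 0 0 0 0 0 -8.2" --pt "1 0 0 0 0 0 -8.2" --pt "1 0 0 0 0 0 -8.2" --pt "1 0 0 0 0 0 -8.2" --pt "1 0 0 0 0 0 -8.2" --pt "1 0 0 0 0 0 -8" --pt "1 0 0 0 0 0 0"

```text
time: 63.45
tool_pos: [0.5804, -0.0854, 0.1103]
tool_rot: [-0.419, -0.231, 0.669, -0.569]
contact_force: [-0.6, 0.7, -1.1]
gripper_width: 0.004
```

```bash
python3 - <<'E'
from h import *
print(tool()[0],manip.state()["contact_force"],manip.state()["gripper_width"])
a=np.radians(-33);t=np.array([.514,-.289])+.004*np.array([np.cos(a),np.sin(a)])
plan([*t,.10],Rm=Rp(-33,235))
E
```

```text
[ 0.6005 -0.0917  0.1247] [-0.5933  0.6983 -1.0519] 0.0038047016680479474
turn [-12.83   9.     0.5 ] n>= 2.0
shift [-42.4 -17.1 206.9] len 211.9
```

Empty grip: the cup is not there, so it was probably the announced knock. I'll locate it.

```bash
python3 - <<'E'
from h import *
for n in("top","side"):
    a=manip.grab_frame(n);cv2.imwrite(f"pics/{n}17.png",a)
    s=cv2.cvtColor(a,cv2.COLOR_BGR2HSV).astype(int)
    m=(s[...,1]>165)&(s[...,2]>130)&(s[...,0]>17)&(s[...,0]<30)
    m=cv2.morphologyEx(m.astype(np.uint8),cv2.MORPH_CLOSE,np.ones((3,3)))>0
    for c in cont(m,60): print(n,c.mean(0).round(),c.min(0),c.max(0),*( [rect(plane("top",c,.06))] if n=="top" else []))
a=cv2.imread("pics/top17.png")[220:420,240:520];b=cv2.imread("pics/side17.png")[190:390,150:430]
cv2.imwrite("pics/v17.png",cv2.resize(np.hstack([a,b]),(800,286)))
E
```

```text
top [279. 350.] [263 333] [295 366] (array([432.2445,  71.6137,  58.4788,  58.3607]), -38.548213958740234)
top [168. 321.] [150 307] [187 333] (array([494.0556, 279.4414,  68.8506,  48.5847]), 88.27297973632812)
top [257. 246.] [242 227] [270 265] (array([630.25  , 109.9502,  69.069 ,  44.728 ]), -17.143478393554688)
top [244. 177.] [235 159] [253 192] (array([769.8645, 134.2044,  66.1337,  35.3114]), -1.488372802734375)
```

View pics/v17.png

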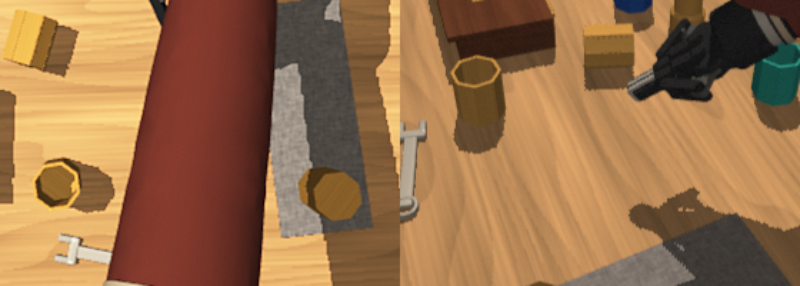

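The picture shows the cup lying at top crop (30,40), i.e. it rolled to about (0.63,0.11) with its axis still at -17°. Now I find its middle from the brightness profile.

```bash
python3 - <<'E'
from ik import *
a=cv2.imread("pics/top17.png");V=cv2.cvtColor(a,cv2.COLOR_BGR2HSV).astype(int)
ax=np.radians(-17.2);e=np.array([np.cos(ax),np.sin(ax)]);l=np.array([-e[1],e[0]]);c=np.array([.630,.110])
print("lateral (mm): V S")
for t in np.arange(-.045,.046,.004):
    pts=[[*(c+l*t+e*k),.06] for k in np.linspace(-.02,.02,9)];uv=proj("top",pts).round().astype(int)
    q=V[uv[:,1],uv[:,0]];print(int(t*1000),q[:,2].mean().round(),q[:,1].mean().round(),end=" | ")
print("\naxial")
for t in np.arange(-.05,.051,.005):
    pts=[[*(c+l*k+e*t),.06] for k in(-.008,-.004,0,.004,.008)];uv=proj("top",pts).round().astype(int)
    q=V[uv[:,1],uv[:,0]];print(int(t*1000),q[:,2].mean().round(),q[:,1].mean().round(),end=" | ")
print()
b=cv2.imread("pics/side17.png");s=cv2.cvtColor(b,cv2.COLOR_BGR2HSV).astype(int)
u,v=proj("side",[.63,.11,.03])[0].astype(int);print(u,v)
m=np.zeros(b.shape[:2],bool);sl=np.s_[v-30:v+30,u-30:u+30];m[sl]=((s[...,1]>150)&(s[...,2]>90)&(s[...,0]>=17))[sl]
for k in cont(m,60): print(k.mean(0),k.min(0),k.max(0))
for P in(145,150,155,160,235,245):
    for z in(.033,.15): x,er=ik([.63,.11,z],Rp(-17.3,P)[:,1]);print(P,z,x.round(2),er.round(3))
E
```

```text
lateral (mm): V S
-45 134.0 145.0 | -40 135.0 146.0 | -36 97.0 159.0 | -32 153.0 181.0 | -28 143.0 181.0 | -24 141.0 181.0 | -20 139.0 181.0 | -16 161.0 182.0 | -12 247.0 166.0 | -8 245.0 165.0 | -4 244.0 166.0 | 0 242.0 168.0 | 3 243.0 168.0 | 7 243.0 166.0 | 11 236.0 172.0 | 15 242.0 169.0 | 19 240.0 170.0 | 23 242.0 155.0 | 27 245.0 123.0 | 31 244.0 126.0 | 35 244.0 126.0 | 39 245.0 125.0 | 43 244.0 125.0 | 
axial
-50 237.0 132.0 | -45 231.0 137.0 | -40 223.0 140.0 | -35 175.0 167.0 | -30 244.0 167.0 | -25 244.0 166.0 | -20 242.0 168.0 | -15 242.0 168.0 | -10 242.0 167.0 | -5 244.0 167.0 | 0 241.0 168.0 | 4 242.0 168.0 | 9 243.0 167.0 | 14 243.0 168.0 | 19 241.0 169.0 | 24 240.0 169.0 | 29 242.0 169.0 | 34 240.0 167.0 | 39 247.0 122.0 | 44 245.0 125.0 | 49 243.0 127.0 | 
295 220
[296.184 221.512] [279 206] [313 236]
145 0.033 [ 0.16  0.11  2.04 -0.57  0.5 ] 0.0
145 0.15 [ 0.16 -0.08  2.01 -0.41  0.7 ] 0.0
150 0.033 [ 0.15  0.12  2.   -0.41  0.58] 0.0
150 0.15 [ 0.15 -0.06  1.96 -0.31  0.79] 0.0
155 0.033 [ 0.13  0.14  1.96 -0.29  0.66] 0.0
155 0.15 [ 0.13 -0.03  1.91 -0.23  0.87] 0.0
160 0.033 [ 0.11  0.16  1.92 -0.2   0.75] 0.0
160 0.15 [ 0.11  0.    1.86 -0.17  0.96] 0.0
235 0.033 [-0.03  0.84  1.15  0.25  2.07] 0.0
235 0.15 [-0.03  0.71  1.15  0.27  2.21] 0.0
245 0.033 [-0.04  0.94  1.07  0.3   2.23] 0.0
245 0.15 [-0.04  0.8   1.08  0.34  2.35] 0.0
```

Emit:
apply_moves --pt "-1 19 -13.4 0 0 0 0" --pt "-1 19 -13.4 0 0 0 0" --pt "-1 19 -13.4 0 0 0 0" --pt "-1 0 0 0 0 0 8.2" --pt "-1 0 0 0 0 0 8.2" --pt "-1 0 0 0 0 0 8.2" --pt "-1 0 0 0 0 0 8.2" --pt "-1 0 0 0 0 0 8.2" --pt "-1 0 0 0 0 0 8.2" --pt "-1 0 0 0 0 0 8.2" --pt "-1 0 0 0 0 0 8.2" --pt "-1 0 0 0 0 0 8.2" --pt "-1 0 0 0 0 0 8.2" --pt "-1 0 0 0 0 0 8" --pt "-1 0 0 0 0 0 0" --pt "-1 0 0 0 0 0 0"

```text
time: 65.15
tool_pos: [0.5813, -0.0854, 0.188]
tool_rot: [-0.11, -0.313, -0.635, 0.698]
contact_force: [0.9, -0.4, 1.0]
gripper_width: 0.998
```

```bash
python3 - <<'E'
from h import *
T=Rp(-17.3,148);c=np.array([.6305,.1083,.033]);print(tool()[0],manip.state()["joint_pos"])
plan(c-T[:,1]*.12,Rm=T)
E
```

```text
[ 0.5672 -0.081   0.2088] [-0.2619 -0.3891  2.1517 -0.0311  0.7663  1.6268]
turn [ 0.09 -0.05 -3.14] n>= 1.0
shift [  91.1   31.3 -199.6] len 221.6
```

Emit:
apply_moves --pt "-1 0 0 0 0 0 -3.1" --pt "-1 0 0 -25 0 0 0" --pt "-1 0 0 -25 0 0 0" --pt "-1 0 0 -25 0 0 0" --pt "-1 0 0 -25 0 0 0" --pt "-1 0 0 -25 0 0 0" --pt "-1 0 0 -25 0 0 0" --pt "-1 0 0 -25 0 0 0" --pt "-1 0 0 -24.6 0 0 0" --pt "-1 22.8 7.8 0 0 0 0" --pt "-1 22.8 7.8 0 0 0 0" --pt "-1 22.8 7.8 0 0 0 0" --pt "-1 22.8 7.8 0 0 0 0" --pt "-1 0 0 0 0 0 0" --pt "-1 0 0 0 0 0 0"

```text
time: 66.65
tool_pos: [0.5851, 0.1235, 0.1139]
tool_rot: [-0.091, -0.296, -0.643, 0.7]
contact_force: [0.1, 0.0, 0.2]
gripper_width: 1.003
```

```bash
cat > lying.py <<'E'
from h import *
def prof(c,az=-17.2,W=.045):
    """is there a lying cup at c? prints lateral profile edges of the bright top"""
    a=manip.grab_frame("top");V=cv2.cvtColor(a,cv2.COLOR_BGR2HSV).astype(int)
    ax=np.radians(az);e=np.array([np.cos(ax),np.sin(ax)]);l=np.array([-e[1],e[0]])
    for d,o,nm in((l,e,"lat"),(e,l,"axi")):
        r=[]
        for t in np.arange(-W,W+.001,.005):
            uv=proj("top",[[*(c+d*t+o*k),.06] for k in(-.008,-.004,0,.004,.008)]).round().astype(int)
            q=V[uv[:,1],uv[:,0]].mean(0);r.append(f"{t*1000:.0f}:{q[2]:.0f}/{q[1]:.0f}")
        print(nm," ".join(r))
E
python3 - <<'E'
from lying import *
T=Rp(-17.3,148);c=np.array([.6305,.1083,.033]);print(tool()[0]);plan(c,Rm=T);prof(c[:2])
E
```

```text
[0.5721 0.1275 0.1355]
turn [ 0.13 -0.08 -0.04] n>= 1.0
shift [  2.2 119.4   1. ] len 119.5
lat -45:113/148 -40:114/148 -35:75/167 -30:121/183 -25:118/184 -20:117/185 -15:135/185 -10:229/177 -5:225/177 -0:222/178 5:224/178 10:211/179 15:224/178 20:219/179 25:225/161 30:229/139 35:228/140 40:228/139 45:229/139
axi -45:201/145 -40:194/146 -35:174/181 -30:228/176 -25:226/176 -20:227/177 -15:227/177 -10:226/176 -5:226/178 -0:226/177 5:226/177 10:225/178 15:225/177 20:225/177 25:225/178 30:224/178 35:229/154 40:231/139 45:228/140
```

Emit:
apply_moves --pt "-1 2 25 0 0 0 0" --pt "-1 0 25 0 0 0 0" --pt "-1 0 20 0 0 0 0" --pt "-1 0 15 0 0 0 0" --pt "-1 0 10 0 0 0 0" --pt "-1 0 10 0 0 0 0" --pt "-1 0 6 0 0 0 0" --pt "-1 0 5 0 0 0 0" --pt "-1 0 0 0 0 0 0" --pt "1 0 0 0 0 0 0" --pt "1 0 0 0 0 0 0" --pt "1 0 0 0 0 0 0" --pt "1 0 0 0 0 0 0" --pt "1 0 0 0 0 0 0" --pt "1 0 0 0 0 0 0"

```text
time: 68.2
tool_pos: [0.64, 0.1059, 0.0125]
tool_rot: [-0.09, -0.295, -0.643, 0.701]
contact_force: [-3.1, 0.9, 6.9]
gripper_width: 0.693
```

```bash
python3 - <<'E'
from h import *
print(tool()[0],manip.state()["contact_force"])
print(Rp(-17.3,148).T@[0,0,90])
p=tool()[0]; plan([.58,-.09,.135],Rm=Rp(-17.3,148))
E
```

```text
[0.6271 0.1098 0.0342] [-3.1375  0.8938  6.8945]
[-47.6927 -76.3243   0.    ]
turn [ 0.09 -0.06  0.06] n>= 1.0
shift [-65.7 -77.9 204.8] len 228.8
```

Emit:
apply_moves --pt "1 -5 -8 0 0 0 0" --pt "1 -10 -16 0 0 0 0" --pt "1 -12 -19 0 0 0 0" --pt "1 -13 -20 0 0 0 0" --pt "1 -12 -19 0 0 0 0" --pt "1 0 0 25.5 0 0 0" --pt "1 0 0 25.5 0 0 0" --pt "1 0 0 25.5 0 0 0" --pt "1 0 0 25.5 0 0 0" --pt "1 0 0 25.5 0 0 0" --pt "1 0 0 25.5 0 0 0" --pt "1 0 0 25.5 0 0 0" --pt "1 0 0 25.5 0 0 0" --pt "1 0 0 0 0 0 0" --pt "1 0 0 0 0 0 0"

```text
time: 69.7
tool_pos: [0.5792, -0.0898, 0.1082]
tool_rot: [-0.089, -0.295, -0.643, 0.701]
contact_force: [0.8, 0.1, -3.1]
gripper_width: 0.689
```

Emit:
apply_moves --pt "1 0 0 0 0 0 -8" --pt "1 0 0 0 0 0 -8" --pt "1 0 0 0 0 0 -8" --pt "1 0 0 0 0 0 -8" --pt "1 0 0 0 0 0 -8" --pt "1 0 0 0 0 0 -8" --pt "1 0 0 0 0 0 -8" --pt "1 0 0 0 0 0 -8" --pt "1 0 0 0 0 0 -8" --pt "1 0 0 0 0 0 -8" --pt "1 0 0 0 0 0 -7" --pt "1 0 0 0 0 0 0" --pt "1 0 0 0 0 0 0"

```text
time: 71.0
tool_pos: [0.5799, -0.0887, 0.107]
tool_rot: [-0.417, -0.229, 0.669, -0.571]
contact_force: [-0.1, 0.4, -1.1]
gripper_width: 0.687
```

```bash
python3 - <<'E'
from h import *
print(tool()[0],manip.state()["contact_force"],manip.state()["gripper_width"])
# cup was held at 148 with axis horizontal -> tool pitch for upright inversion = 238
a=np.radians(-33);t=np.array([.514,-.289])+.004*np.array([np.cos(a),np.sin(a)])
plan([*t,.10],Rm=Rp(-33,238))
E
```

```text
[ 0.5998 -0.0949  0.1216] [-0.1071  0.4103 -1.141 ] 0.6865629833889296
turn [-13.11   8.76  -2.9 ] n>= 2.0
shift [-36.6 -19.8 203.9] len 208.1
```

Emit:
apply_moves --pt "1 0 0 0 -6.55 4.38 -1.45" --pt "1 0 0 0 -6.55 4.38 -1.45" --pt "1 -4.6 -2.5 25.5 0 0 0" --pt "1 -4.6 -2.5 25.5 0 0 0" --pt "1 -4.6 -2.5 25.5 0 0 0" --pt "1 -4.6 -2.5 25.5 0 0 0" --pt "1 -4.6 -2.5 25.5 0 0 0" --pt "1 -4.6 -2.5 25.5 0 0 0" --pt "1 -4.6 -2.5 25.5 0 0 0" --pt "1 -4.4 -2.3 25.4 0 0 0" --pt "1 0 0 0 0 0 0" --pt "1 0 0 0 0 0 0"

```text
time: 72.2
tool_pos: [0.4993, -0.2803, 0.0899]
tool_rot: [-0.504, -0.151, 0.691, -0.496]
contact_force: [-0.1, -0.4, -0.5]
gripper_width: 0.69
```

```bash
python3 - <<'E'
from h import *
print(tool()[0],manip.state()["contact_force"],manip.state()["gripper_width"])
a=np.radians(-33);t=np.array([.514,-.289])+.004*np.array([np.cos(a),np.sin(a)])
plan([*t,.047],Rm=Rp(-33,238));print(Rp(-33,238).T@[0,0,-1])
E
```

```text
[ 0.5174 -0.2921  0.1035] [-0.1003 -0.3602 -0.5452] 0.6895277331979409
turn [ 0.08 -0.05 -0.23] n>= 1.0
shift [-47.5  30.4  -0.7] len 56.4
[-0.848   0.5299  0.    ]
```

Emit:
apply_moves --pt "1 -11.9 7.6 -0.7 0 0 0" --pt "1 -11.9 7.6 0 0 0 0" --pt "1 -11.9 7.6 0 0 0 0" --pt "1 -11.9 7.6 0 0 0 0" --pt "1 0 0 0 0 0 0" --pt "1 -1.7 1.1 0 0 0 0" --pt "1 -1.3 0.8 0 0 0 0" --pt "1 0 0 0 0 0 0"

```text
time: 73.0
tool_pos: [0.4985, -0.2787, 0.0301]
tool_rot: [-0.506, -0.155, 0.69, -0.494]
contact_force: [-2.1, 2.2, 8.6]
gripper_width: 0.691
```

```bash
python3 - <<'E'
from h import *
print(tool()[0],manip.state()["gripper_width"],manip.state()["contact_force"])
E
```

```text
[ 0.5167 -0.2905  0.0435] 0.6906731139776855 [-2.1447  2.1862  8.5664]
```

Emit:
apply_moves --pt "-1 0 0 0 0 0 0" --pt "-1 0 0 0 0 0 0" --pt "-1 0 0 0 0 0 0" --pt "-1 0 0 0 0 0 0" --pt "-1 0 -10 0 0 0 0" --pt "-1 0 -20 0 0 0 0" --pt "-1 0 -25 0 0 0 0" --pt "-1 0 -25 0 0 0 0" --pt "-1 0 -30 0 0 0 0" --pt "-1 17 -10.6 0 0 0 0" --pt "-1 17 -10.6 0 0 0 0" --pt "-1 17 -10.6 0 0 0 0" --pt "-1 17 -10.6 0 0 0 0" --pt "-1 17 -10.6 0 0 0 0" --pt "-1 17 -10.6 0 0 0 0" --pt "-1 0 0 0 0 0 0"

```text
time: 74.6
tool_pos: [0.5777, -0.3307, 0.2112]
tool_rot: [-0.503, -0.151, 0.691, -0.497]
contact_force: [-0.1, 0.7, 0.9]
gripper_width: 1.0
```

```bash
python3 - <<'E'
from ik import *
from cups import cups
a=manip.grab_frame("top");cv2.imwrite("pics/t18.png",a);s=cv2.cvtColor(a,cv2.COLOR_BGR2HSV).astype(int)
for r in cups(a,[(280,349)]): print(*r)
for q in([.41,-.295,.074],[.514,-.289,.074]):
    u,v=proj("top",q)[0].astype(int)
    m=np.zeros(a.shape[:2],bool);sl=np.s_[v-24:v+24,u-24:u+24];m[sl]=((s[...,1]>140)&(s[...,2]>100))[sl]
    for c in cont(m,100): print(u,v,c.mean(0),*rect(plane("top",c,.074)))
for az in (6.2,-38.8):
  for P in(145,150,155,158,162):
    print(az,P,[ (x.round(2),e.round(4)) for z in(.037,.13) for x,e in [ik(np.array([.4336,.0724,z]),Rp(az,P)[:,1])]])
T=Rp(6.2,156);print(tool()[0]);plan([.40,.068,.2],Rm=T)
E
```

```text
[433.6443  72.4206] 5.967042632519869 273 1.293841753628044
475 356 [470.9826 355.    ] [ 411.489  -287.4808   79.9591   61.5575] 83.58641052246094
469 300 [464.1696 300.8304] [ 512.7664 -281.7535   77.9116   61.7502] 88.35108184814453
6.2 145 [(array([-0.06, -0.57,  2.58,  0.19,  0.53]), np.float64(0.0081)), (array([-0.07, -0.8 ,  2.53,  0.14,  0.81]), np.float64(0.0))]
6.2 150 [(array([-0.05, -0.52,  2.53,  0.14,  0.62]), np.float64(0.0)), (array([-0.05, -0.73,  2.47,  0.1 ,  0.88]), np.float64(0.0))]
6.2 155 [(array([-0.04, -0.46,  2.47,  0.1 ,  0.7 ]), np.float64(0.0)), (array([-0.04, -0.65,  2.41,  0.08,  0.95]), np.float64(0.0))]
6.2 158 [(array([-0.04, -0.43,  2.44,  0.08,  0.75]), np.float64(0.0)), (array([-0.04, -0.61,  2.38,  0.07,  0.99]), np.float64(0.0))]
6.2 162 [(array([-0.03, -0.38,  2.4 ,  0.06,  0.82]), np.float64(0.0)), (array([-0.03, -0.55,  2.34,  0.05,  1.05]), np.float64(0.0))]
-38.8 145 [(array([ 0.28, -0.3 ,  2.41, -0.72,  0.79]), np.float64(0.0)), (array([ 0.28, -0.5 ,  2.37, -0.6 ,  0.98]), np.float64(0.0))]
-38.8 150 [(array([ 0.24, -0.3 ,  2.38, -0.58,  0.81]), np.float64(0.0)), (array([ 0.24, -0.49,  2.34, -0.49,  1.01]), np.float64(0.0))]
-38.8 155 [(array([ 0.19, -0.3 ,  2.36, -0.45,  0.84]), np.float64(0.0)), (array([ 0.19, -0.48,  2.31, -0.38,  1.05]), np.float64(0.0))]
-38.8 158 [(array([ 0.17, -0.29,  2.34, -0.38,  0.86]), np.float64(0.0)), (array([ 0.17, -0.46,  2.29, -0.32,  1.07]), np.float64(0.0))]
-38.8 162 [(array([ 0.13, -0.27,  2.32, -0.29,  0.9 ]), np.float64(0.0)), (array([ 0.13, -0.44,  2.26, -0.25,  1.11]), np.float64(0.0))]
[ 0.5955 -0.3422  0.2225]
turn [ 12.38 -40.85  78.33] n>= 11.0
shift [ 125.4  -20.6 -415.3] len 434.3
```

Both cups on the mat are in place. Now the third cup, C.

Emit:
apply_moves --pt "-1 0 0 0 1.13 -3.71 7.12" --pt "-1 0 0 0 1.13 -3.71 7.12" --pt "-1 0 0 0 1.13 -3.71 7.12" --pt "-1 0 0 0 1.13 -3.71 7.12" --pt "-1 0 0 0 1.13 -3.71 7.12" --pt "-1 0 0 0 1.13 -3.71 7.12" --pt "-1 0 0 0 1.13 -3.71 7.12" --pt "-1 0 0 0 1.13 -3.71 7.12" --pt "-1 0 0 0 1.13 -3.71 7.12" --pt "-1 0 0 0 1.13 -3.71 7.12" --pt "-1 0 0 0 1.08 -3.75 7.13" --pt "-1 0 0 0 0 0 0"

```text
time: 75.85
tool_pos: [0.573, -0.3283, 0.2016]
tool_rot: [0.18, 0.107, 0.702, -0.681]
contact_force: [-0.6, 0.5, 0.1]
gripper_width: 0.999
```

Emit:
apply_moves --pt "-1 7 -1.2 -23 0 0 0" --pt "-1 7 -1.2 -23 0 0 0" --pt "-1 7 -1.2 -23 0 0 0" --pt "-1 7 -1.2 -23 0 0 0" --pt "-1 7 -1.2 -23 0 0 0" --pt "-1 7 -1.2 -23 0 0 0" --pt "-1 7 -1.2 -23 0 0 0" --pt "-1 7 -1.2 -23 0 0 0" --pt "-1 7 -1.2 -23 0 0 0" --pt "-1 7 -1.2 -23 0 0 0" --pt "-1 7 -1.2 -23 0 0 0" --pt "-1 7 -1.2 -23 0 0 0" --pt "-1 7 -1.2 -23 0 0 0" --pt "-1 7 -1.2 -23 0 0 0" --pt "-1 7 -1.2 -23 0 0 0" --pt "-1 7 -1.2 -23 0 0 0" --pt "-1 7 -1.2 -23 0 0 0" --pt "-1 6.4 0 -24 0 0 0" --pt "-1 0 0 0 0 0 0" --pt "-1 0 0 0 0 0 0"

```text
time: 77.85
tool_pos: [0.4097, 0.0696, 0.1761]
tool_rot: [0.183, 0.107, 0.7, -0.682]
contact_force: [0.2, -0.4, 0.8]
gripper_width: 1.002
```

```bash
python3 - <<'E'
from h import *
print(tool()[0],manip.state()["joint_pos"])
T=Rp(6.1,155);c=np.array([.4336,.0724,.038]);plan(c-T[:,1]*.11,Rm=T);plan(c,Rm=T)
b=manip.grab_frame("side");s=cv2.cvtColor(b,cv2.COLOR_BGR2HSV).astype(int)
u,v=proj("side",[.4336,.0724,.035])[0].astype(int);m=np.zeros(b.shape[:2],bool);sl=np.s_[v-40:v+40,u-30:u+30];m[sl]=((s[...,1]>165)&(s[...,0]>=17))[sl]
for k in cont(m,150): print(u,v,k.mean(0),k.min(0),k.max(0))
a=cv2.imread("pics/side0.png");s=cv2.cvtColor(a,cv2.COLOR_BGR2HSV).astype(int);m[:]=0;m[sl]=((s[...,1]>165)&(s[...,0]>=17))[sl]
for k in cont(m,150): print("t0",k.mean(0),k.min(0),k.max(0))
E
```

```text
[0.3995 0.0684 0.1995] [-0.061  -0.8527  2.3979  0.076   1.1886  1.3869]
turn [0.19 0.11 1.26] n>= 1.0
shift [36.5 50.9 -0.3] len 62.6
turn [0.19 0.11 1.26] n>= 1.0
shift [ 36.5 160.9  -0.3] len 165.0
204 252 [205.7134 253.1529] [186 228] [222 277]
t0 [204.6905 253.1369] [186 228] [222 277]
```

Emit:
apply_moves --pt "-1 12.2 0 0 0.2 0.1 1.2" --pt "-1 12.2 0 0 0 0 0" --pt "-1 12.1 0 0 0 0 0" --pt "-1 0 25 0 0 0 0" --pt "-1 0 25 0 0 0 0" --pt "-1 0 0 0 0 0 0" --pt "-1 0 25 0 0 0 0" --pt "-1 0 25 0 0 0 0" --pt "-1 0 20 0 0 0 0" --pt "-1 0 20 0 0 0 0" --pt "-1 0 10 0 0 0 0" --pt "-1 0 6 0 0 0 0" --pt "-1 0 0 0 0 0 0" --pt "-1 0 0 0 0 0 0" --pt "1 0 0 0 0 0 0" --pt "1 0 0 0 0 0 0" --pt "1 0 0 0 0 0 0" --pt "1 0 0 0 0 0 0" --pt "1 0 0 0 0 0 0" --pt "1 0 0 0 0 0 0"

```text
time: 79.9
tool_pos: [0.4458, 0.0732, 0.0199]
tool_rot: [0.189, 0.116, 0.697, -0.681]
contact_force: [-3.1, -0.9, 7.2]
gripper_width: 0.698
```

```bash
python3 - <<'E'
from h import *
p=tool()[0];print(p,manip.state()["contact_force"])
print(Rp(6.1,155).T@[0,0,90])
plan([.56,-.08,p[2]+.09],Rm=Rp(-17.3,155))
E
```

```text
[0.4351 0.0721 0.043 ] [-3.1105 -0.8929  7.2316]
[-38.0356 -81.5677   0.    ]
turn [ 9.86 21.18  0.02] n>= 3.0
shift [-188.   -11.7  112.3] len 219.3
```

Emit:
apply_moves --pt "1 -4 -8.6 0 0 0 0" --pt "1 -8.5 -18 0 0 0 0" --pt "1 -8.5 -18 0 0 0 0" --pt "1 -8.5 -18 0 0 0 0" --pt "1 -8.5 -19 0 0 0 0" --pt "1 0 0 0 3.29 7.06 0" --pt "1 0 0 0 3.29 7.06 0" --pt "1 0 0 0 3.29 7.06 0" --pt "1 -18.7 8.7 14 0 0 0" --pt "1 -18.7 8.7 14 0 0 0" --pt "1 -18.7 8.7 14 0 0 0" --pt "1 -18.7 8.7 14 0 0 0" --pt "1 -18.7 8.7 14 0 0 0" --pt "1 -18.7 8.7 14 0 0 0" --pt "1 -18.7 8.7 14 0 0 0" --pt "1 -18.7 8.7 14 0 0 0" --pt "1 0 0 0 0 0 0" --pt "1 0 0 0 0 0 0"

```text
time: 81.7
tool_pos: [0.5694, -0.0819, 0.1077]
tool_rot: [-0.048, -0.252, -0.661, 0.706]
contact_force: [0.1, 0.0, -1.7]
gripper_width: 0.7
```

Emit:
apply_moves --pt "1 0 0 0 0 0 -8.2" --pt "1 0 0 0 0 0 -8.2" --pt "1 0 0 0 0 0 -8.2" --pt "1 0 0 0 0 0 -8.2" --pt "1 0 0 0 0 0 -8.2" --pt "1 0 0 0 0 0 -8.2" --pt "1 0 0 0 0 0 -8.2" --pt "1 0 0 0 0 0 -8.2" --pt "1 0 0 0 0 0 -8.2" --pt "1 0 0 0 0 0 -8.2" --pt "1 0 0 0 0 0 -8" --pt "1 0 0 0 0 0 0" --pt "1 0 0 0 0 0 0"

```text
time: 83.0
tool_pos: [0.5697, -0.0812, 0.1073]
tool_rot: [-0.464, -0.289, 0.645, -0.534]
contact_force: [0.5, 0.5, -1.7]
gripper_width: 0.694
```

```bash
python3 - <<'E'
from h import *
p=tool()[0];print(p,manip.state()["contact_force"],manip.state()["gripper_width"])
plan([.575,-.083,.036],Rm=Rp(-17.3,245));print(Rp(-17.3,245).T@[0,0,-1])
E
```

```text
[ 0.5918 -0.0879  0.118 ] [ 0.4515  0.5168 -1.6998] 0.6941091053971747
turn [-0.4   0.12  0.14] n>= 1.0
shift [-67.   50.5   0.2] len 83.9
[-0.9063  0.4226  0.    ]
```

Emit:
apply_moves --pt "1 -16.7 12.6 0 -0.4 0.1 0.1" --pt "1 -16.7 12.6 0 0 0 0" --pt "1 -16.7 12.6 0 0 0 0" --pt "1 -16.7 12.6 0 0 0 0" --pt "1 0 0 0 0 0 0" --pt "1 -2.7 1.3 0 0 0 0" --pt "1 0 0 0 0 0 0"

```text
time: 83.7
tool_pos: [0.5539, -0.0769, 0.024]
tool_rot: [-0.465, -0.286, 0.647, -0.532]
contact_force: [-0.0, 0.5, -1.8]
gripper_width: 0.696
```

```bash
python3 - <<'E'
from h import *
print(tool()[0],manip.state()["contact_force"],manip.state()["gripper_width"])
E
```

```text
[ 0.5759 -0.0838  0.0347] [-0.0076  0.4676 -1.7709] 0.6961061619140532
```

Emit:
apply_moves --pt "1 -2.7 1.3 0 0 0 0" --pt "1 0 0 0 0 0 0" --pt "1 -1.8 0.8 0 0 0 0" --pt "1 0 0 0 0 0 0"

```text
time: 84.1
tool_pos: [0.5536, -0.0768, 0.0188]
tool_rot: [-0.466, -0.286, 0.647, -0.532]
contact_force: [0.7, -0.4, -1.4]
gripper_width: 0.694
```

```bash
python3 - <<'E'
from h import *
print(tool()[0],manip.state()["contact_force"],manip.state()["gripper_width"])
E
```

```text
[ 0.5757 -0.0837  0.0296] [ 0.6502 -0.4342 -1.3805] 0.6942449908891609
```

Emit:
apply_moves --pt "1 -1.2 0.6 0 0 0 0" --pt "1 0 0 0 0 0 0" --pt "-1 0 0 0 0 0 0" --pt "-1 0 0 0 0 0 0" --pt "-1 0 0 0 0 0 0" --pt "-1 0 0 0 0 0 0" --pt "-1 0 0 0 0 0 0" --pt "-1 0 -10 0 0 0 0" --pt "-1 0 -20 0 0 0 0" --pt "-1 0 -25 0 0 0 0" --pt "-1 0 -25 0 0 0 0" --pt "-1 0 -30 0 0 0 0" --pt "-1 23 -10.6 0 0 0 0" --pt "-1 23 -10.6 0 0 0 0" --pt "-1 23 -10.6 0 0 0 0" --pt "-1 23 -10.6 0 0 0 0" --pt "-1 0 0 0 0 0 8.3" --pt "-1 0 0 0 0 0 8.3" --pt "-1 0 0 0 0 0 8.3" --pt "-1 0 0 0 0 0 8.3"

```text
time: 86.1
tool_pos: [0.6488, -0.1066, 0.168]
tool_rot: [-0.291, -0.086, 0.702, -0.644]
contact_force: [0.1, 0.1, 0.4]
gripper_width: 1.002
```

Emit:
apply_moves --pt "-1 0 0 0 0 0 8.3" --pt "-1 0 0 0 0 0 8.3" --pt "-1 0 0 0 0 0 8.3" --pt "-1 0 0 0 0 0 8.3" --pt "-1 0 0 0 0 0 8.3" --pt "-1 0 0 0 0 0 8.3" --pt "-1 0 0 0 0 0 8.3" --pt "-1 0 0 0 0 0 8.3" --pt "-1 20 0 0 0 0 0" --pt "-1 20 0 0 0 0 0" --pt "-1 20 0 0 0 0 0" --pt "-1 20 0 0 0 0 0" --pt "-1 0 0 0 0 0 0" --pt "-1 0 0 0 0 0 0"

```text
time: 87.5
tool_pos: [0.5856, -0.0868, 0.121]
tool_rot: [-0.106, -0.31, -0.636, 0.699]
contact_force: [-0.3, 0.5, 0.6]
gripper_width: 1.0
```

```bash
python3 - <<'E'
from lying import *
T=Rp(-17.3,145);c=np.array([.568,-.0814,.033]);print(tool()[0]);plan(c-T[:,1]*.11,Rm=T);plan(c,Rm=T);prof(c[:2])
b=manip.grab_frame("side");s=cv2.cvtColor(b,cv2.COLOR_BGR2HSV).astype(int)
m=(s[...,1]>165)&(s[...,2]>90)&(s[...,0]>=17)&(s[...,0]<30);print(proj("side",[*c[:2],.03]))
for k in cont(m,150): print(k.mean(0).round(),k.min(0),k.max(0))
E
```

```text
[ 0.5717 -0.0825  0.142 ]
turn [ 0.01 -0.05  0.33] n>= 1.0
shift [ 65.5 -22.9   0.1] len 69.4
turn [ 0.01 -0.05  0.33] n>= 1.0
shift [65.5 87.1  0.1] len 109.0
lat -45:99/146 -40:101/148 -35:99/147 -30:99/146 -25:94/184 -20:93/183 -15:93/183 -10:114/181 -5:153/179 -0:230/177 5:226/178 10:225/177 15:220/178 20:184/152 25:174/178 30:178/154 35:157/123 40:54/37 45:66/24
axi -45:28/7 -40:27/5 -35:28/12 -30:27/7 -25:27/11 -20:21/18 -15:57/135 -10:202/180 -5:179/179 -0:181/179 5:214/178 10:224/177 15:225/177 20:224/177 25:224/177 30:224/178 35:210/164 40:193/145 45:210/144
[[299.8687 291.1961]]
[247. 419.] [227 387] [268 451]
[315. 390.] [294 362] [337 424]
[300. 292.] [281 275] [321 308]
[352. 190.] [340 167] [362 218]
```

Emit:
apply_moves --pt "-1 0 -23 0 0 0 0.3" --pt "-1 22 0 0 0 0 0" --pt "-1 22 0 0 0 0 0" --pt "-1 21.5 0 0 0 0 0" --pt "-1 0 0 0 0 0 0" --pt "-1 0 0 0 0 0 0"

```text
time: 88.2
tool_pos: [0.5227, -0.0672, 0.1026]
tool_rot: [-0.108, -0.312, -0.635, 0.698]
contact_force: [0.1, 0.0, 0.7]
gripper_width: 1.003
```

```bash
python3 - <<'E'
from lying import *
T=Rp(-17.3,145);c=np.array([.568,-.0814,.033]);plan(c,Rm=T);prof(c[:2])
E
```

```text
turn [ 0.01 -0.06  0.02] n>= 1.0
shift [  1.1 109.7   0.1] len 109.7
lat -45:97/148 -40:96/148 -35:95/149 -30:93/147 -25:117/187 -20:113/185 -15:103/184 -10:217/179 -5:221/178 -0:218/179 5:218/179 10:217/179 15:211/180 20:215/179 25:214/180 30:202/183 35:198/144 40:196/146 45:195/146
axi -45:222/142 -40:224/142 -35:158/182 -30:221/178 -25:220/178 -20:219/178 -15:218/177 -10:219/179 -5:218/179 -0:219/178 5:218/179 10:218/178 15:217/179 20:217/178 25:217/178 30:217/179 35:203/165 40:187/145 45:203/145
```

Emit:
apply_moves --pt "-1 1 25 -1 0 0 0" --pt "-1 0 25 0 0 0 0" --pt "-1 0 20 0 0 0 0" --pt "-1 0 15 0 0 0 0" --pt "-1 0 10 0 0 0 0" --pt "-1 0 7 0 0 0 0" --pt "-1 0 4 0 0 0 0" --pt "-1 0 0 0 0 0 0" --pt "-1 0 0 0 0 0 0" --pt "1 0 0 0 0 0 0" --pt "1 0 0 0 0 0 0" --pt "1 0 0 0 0 0 0" --pt "1 0 0 0 0 0 0" --pt "1 0 0 0 0 0 0" --pt "1 0 0 0 0 0 0"

```text
time: 89.75
tool_pos: [0.5793, -0.0837, 0.0145]
tool_rot: [-0.108, -0.312, -0.635, 0.699]
contact_force: [-4.2, 2.1, 6.5]
gripper_width: 0.693
```

```bash
python3 - <<'E'
from h import *
print(tool()[0],manip.state()["contact_force"],manip.state()["gripper_width"])
E
```

```text
[ 0.5654 -0.0793  0.0354] [-4.2423  2.148   6.4765] 0.6926707258953465
```

Emit:
apply_moves --pt "1 -5.7 -8 0 0 0 0" --pt "1 -11.5 -16.4 0 0 0 0" --pt "1 -14 -20 0 0 0 0" --pt "1 -14 -20 0 0 0 0" --pt "1 -14 -20 0 0 0 0" --pt "1 0 0 0 0 0 -8.2" --pt "1 0 0 0 0 0 -8.2" --pt "1 0 0 0 0 0 -8.2" --pt "1 0 0 0 0 0 -8.2" --pt "1 0 0 0 0 0 -8.2" --pt "1 0 0 0 0 0 -8.2" --pt "1 0 0 0 0 0 -8.2" --pt "1 0 0 0 0 0 -8.2" --pt "1 0 0 0 0 0 -8.2" --pt "1 0 0 0 0 0 -8.2" --pt "1 0 0 0 0 0 -8" --pt "1 0 0 0 0 0 0" --pt "1 0 0 0 0 0 0"

```text
time: 91.55
tool_pos: [0.5789, -0.0836, 0.1153]
tool_rot: [-0.418, -0.229, 0.669, -0.57]
contact_force: [-0.1, 0.2, -1.1]
gripper_width: 0.69
```

```bash
python3 - <<'E'
from h import *
print(tool()[0],manip.state()["gripper_width"])
a=np.radians(-28);t=np.array([.617,-.281])+.005*np.array([np.cos(a),np.sin(a)])
plan([*t,.12],Rm=Rp(-28,235))
E
```

```text
[ 0.5989 -0.0899  0.1298] 0.6903480764170038
turn [-8.71  6.14  0.15] n>= 2.0
shift [-71.4 -84.8 156.4] len 191.7
```

Emit:
apply_moves --pt "1 0 0 0 -4.35 3.07 0.07" --pt "1 0 0 0 -4.35 3.07 0.07" --pt "1 -8.9 -10.6 19.5 0 0 0" --pt "1 -8.9 -10.6 19.5 0 0 0" --pt "1 -8.9 -10.6 19.5 0 0 0" --pt "1 -8.9 -10.6 19.5 0 0 0" --pt "1 -8.9 -10.6 19.5 0 0 0" --pt "1 -8.9 -10.6 19.5 0 0 0" --pt "1 -8.9 -10.6 19.5 0 0 0" --pt "1 -9.1 -10.6 19.9 0 0 0" --pt "1 0 0 0 0 0 0" --pt "1 0 0 0 0 0 0"

```text
time: 92.75
tool_pos: [0.6035, -0.2747, 0.1083]
tool_rot: [-0.468, -0.164, 0.688, -0.53]
contact_force: [0.1, 0.3, -2.7]
gripper_width: 0.69
```

```bash
python3 - <<'E'
from h import *
print(tool()[0],manip.state()["gripper_width"])
a=np.radians(-28);t=np.array([.617,-.281])+.005*np.array([np.cos(a),np.sin(a)])
plan([*t,.045],Rm=Rp(-28,235))
E
```

```text
[ 0.6219 -0.2845  0.123 ] 0.6903189759791666
turn [-0.   -0.   -0.17] n>= 1.0
shift [-63.3  45.6  -0.8] len 78.0
```

Emit:
apply_moves --pt "1 -15.8 11.4 -0.8 0 0 -0.2" --pt "1 -15.8 11.4 0 0 0 0" --pt "1 -15.8 11.4 0 0 0 0" --pt "1 -15.8 11.4 0 0 0 0" --pt "1 0 0 0 0 0 0" --pt "1 -1.6 1.1 0 0 0 0" --pt "1 0 0 0 0 0 0" --pt "1 -0.8 0.6 0 0 0 0" --pt "1 0 0 0 0 0 0"

```text
time: 93.65
tool_pos: [0.6018, -0.2716, 0.028]
tool_rot: [-0.471, -0.169, 0.687, -0.527]
contact_force: [-5.2, 3.2, 9.9]
gripper_width: 0.688
```

```bash
python3 - <<'E'
from h import *
print(tool()[0],manip.state()["gripper_width"],manip.state()["contact_force"])
E
```

```text
[ 0.6204 -0.2815  0.0424] 0.6884730112452224 [-5.2439  3.2375  9.8721]
```

Contact at the expected height. I release, retreat and check everything.

Emit:
apply_moves --pt "-1 0.8 -0.6 0 0 0 0" --pt "-1 0 0 0 0 0 0" --pt "-1 0 0 0 0 0 0" --pt "-1 0 0 0 0 0 0" --pt "-1 0 0 0 0 0 0" --pt "-1 0 -10 0 0 0 0" --pt "-1 0 -20 0 0 0 0" --pt "-1 0 -25 0 0 0 0" --pt "-1 0 -25 0 0 0 0" --pt "-1 0 -30 0 0 0 0" --pt "-1 16.4 -11.5 0 0 0 0" --pt "-1 16.4 -11.5 0 0 0 0" --pt "-1 16.4 -11.5 0 0 0 0" --pt "-1 16.4 -11.5 0 0 0 0" --pt "-1 16.4 -11.5 0 0 0 0" --pt "-1 16.4 -11.5 0 0 0 0" --pt "-1 16.4 -11.5 0 0 0 0" --pt "-1 0 0 0 0 0 0" --pt "-1 0 0 0 0 0 0" --pt "-1 0 0 0 0 0 0"

```text
time: 95.65
tool_pos: [0.6826, -0.3149, 0.2282]
tool_rot: [-0.47, -0.167, 0.687, -0.528]
contact_force: [0.7, -0.5, -0.7]
gripper_width: 1.0
```

```bash
cat > chk.py <<'E'
from case import *
a=manip.grab_frame("top");b=manip.grab_frame("side");cv2.imwrite("pics/tz.png",a);cv2.imwrite("pics/sz.png",b)
s=cv2.cvtColor(a,cv2.COLOR_BGR2HSV).astype(int);t=cv2.cvtColor(b,cv2.COLOR_BGR2HSV).astype(int)
for im,n,hs in((s,"top",100),(t,"side",90)):
    m=(im[...,1]>150)&(im[...,2]>hs)&(im[...,0]>=17)&(im[...,0]<30)
    for k in cont(m,150): print(n,k.mean(0).round(),k.min(0),k.max(0),*([rect(plane("top",k,.074))] if n=="top" else []))
th=np.radians(4.6)
for x in(-.105,0,.105):
    q=np.array([.5136,-.289])+x*np.array([np.cos(th),np.sin(th)]);print(q,proj("top",[*q,.074]),proj("side",[*q,.074]))
# centre + corners of top face colour: closed end is uniform and bright (mouth would show a dark well)
for q in((.411,-.295),(.513,-.288),(.616,-.279)):
    uv=proj("side",[[q[0]+dx,q[1]+dy,.074] for dx in(-.015,0,.015) for dy in(-.015,0,.015)]).round().astype(int);print([int(t[min(v,479),u,2]) for u,v in uv])
m0=cv2.imread("pics/side0.png");print("monocular diff",np.abs(m0[150:222,338:366].astype(int)-b[150:222,338:366]).mean())
s11=cv2.imread("pics/s11.png");d=cv2.resize(b[130:240,160:270],None,fx=5,fy=5,interpolation=cv2.INTER_CUBIC);print("lid diff",np.abs(s11[140:440,60:420].astype(int)-d[140:440,60:420]).mean())
st=manip.state();print(st["time"],st["tool_pos"],st["contact_force"])
E
python3 chk.py
```

```text
top [169. 320.] [150 307] [188 333] (array([494.5464, 274.5998,  68.7924,  48.1172]), 87.54115295410156)
top [453. 297.] [443 286] [463 311] (array([ 523.0554, -255.945 ,   54.0199,   28.1684]), -25.85022735595703)
top [456. 248.] [435 232] [477 263] (array([ 612.5588, -270.0573,   78.2506,   58.862 ]), -73.4315414428711)
top [245. 179.] [235 158] [260 193] (array([764.6082, 127.6875,  71.9043,  37.7155]), 14.433745384216309)
side [248. 420.] [224 387] [270 454]
side [316. 393.] [294 361] [337 425]
side [375. 367.] [355 337] [397 397]
side [350. 204.] [339 191] [362 218]
side [209. 180.] [196 171] [222 190]
[ 0.4089 -0.2974] [[477.2159 357.3579]] [[246.3635 407.9031]]
[ 0.5136 -0.289 ] [[469.1432 300.8802]] [[316.0952 378.8535]]
[ 0.6183 -0.2806] [[461.2729 245.8181]] [[379.1604 352.581 ]]
[219, 223, 221, 224, 225, 222, 221, 224, 228]
[227, 227, 229, 231, 229, 228, 228, 224, 227]
[222, 222, 223, 220, 221, 222, 218, 224, 218]
monocular diff 24.814980158730158
lid diff 11.530858024691359
95.75 [ 0.6825 -0.3149  0.2278] [ 0.2455 -0.4005 -0.1153]
```

Emit:
apply_moves --pt "-1 16.4 -11.5 0 0 0 0" --pt "-1 16.4 -11.5 0 0 0 0" --pt "-1 0 0 25 0 0 0" --pt "-1 0 0 25 0 0 0" --pt "-1 0 0 25 0 0 0" --pt "-1 0 0 25 0 0 0" --pt "-1 0 0 25 0 0 0" --pt "-1 0 0 25 0 0 0" --pt "-1 0 0 25 0 0 0" --pt "-1 0 0 25 0 0 0" --pt "-1 0 0 0 0 0 0" --pt "-1 0 0 0 0 0 0" --pt "-1 0 0 0 0 0 0" --pt "-1 0 0 0 0 0 0"

```text
time: 97.15
tool_pos: [0.5831, -0.4874, 0.2655]
tool_rot: [-0.466, -0.164, 0.688, -0.532]
contact_force: [0.3, 0.5, -0.1]
gripper_width: 0.997
```

```bash
python3 chk.py; python3 - <<'E'
from case import *
b=cv2.imread("pics/sz.png").astype(int);s=cv2.imread("pics/s11.png");o=cv2.resize(s,(110,110),interpolation=cv2.INTER_AREA).astype(int)
d=np.abs(b[130:240,160:270]-o).max(2)>40
print("lid region changed px by rows",[int(d[r:r+10].sum()) for r in range(0,110,10)])
# lid plate edge location in both
for nm,im in(("then",o),("now",b[130:240,160:270])):
    h=cv2.cvtColor(im.astype(np.uint8),cv2.COLOR_BGR2HSV).astype(int);m=np.zeros(h.shape[:2],bool);m[38:64,33:66]=(h[38:64,33:66,2]>130);v,u=np.nonzero(m);print(nm,u.mean(),v.mean(),u.min(),u.max(),v.min(),v.max(),len(u))
    g=im.sum(2); print(" front corner dark-edge col45 rows",[int(x) for x in g[70:105,45]][::3])
E
```

```text
top [470. 355.] [449 338] [492 373] (array([ 416.022 , -286.3987,   81.8056,   60.1308]), 54.710819244384766)
top [169. 320.] [150 307] [187 333] (array([494.8091, 274.9042,  68.4975,  47.8036]), 88.27301025390625)
top [464. 301.] [443 285] [485 318] (array([ 512.0938, -279.4793,   78.5194,   60.915 ]), -82.31865930557251)
top [456. 248.] [435 231] [477 263] (array([ 612.5015, -270.0645,   78.2394,   58.8834]), -73.25367546081543)
top [244. 177.] [235 159] [254 193] (array([764.9295, 131.4076,  68.1426,  35.0773]), 1.1442255973815918)
side [247. 419.] [224 387] [270 454]
side [314. 394.] [294 361] [337 425]
side [375. 366.] [355 337] [397 397]
[ 0.4089 -0.2974] [[477.2159 357.3579]] [[246.3635 407.9031]]
[ 0.5136 -0.289 ] [[469.1432 300.8802]] [[316.0952 378.8535]]
[ 0.6183 -0.2806] [[461.2729 245.8181]] [[379.1604 352.581 ]]
[222, 226, 225, 228, 230, 227, 226, 228, 232]
[231, 231, 233, 235, 232, 233, 231, 228, 230]
[225, 226, 226, 223, 224, 226, 223, 228, 223]
monocular diff 25.251488095238095
lid diff 22.946074074074073
97.25 [ 0.5829 -0.4876  0.2653] [-0.2573 -0.0059 -0.0953]
lid region changed px by rows [862, 1002, 839, 459, 601, 579, 328, 219, 185, 144, 247]
then 48.94895591647332 50.046403712296986 36 63 40 60 431
 front corner dark-edge col45 rows [168, 166, 166, 169, 123, 86, 82, 68, 81, 86, 313, 191]<stdin>:7: RuntimeWarning: Mean of empty slice.
  ret = ret.dtype.type(ret / rcount)
Traceback (most recent call last):
ValueError: zero-size array to reduction operation minimum which has no identity
```

```bash
python3 - <<'E'
from case import *
g=lambda f:cv2.imread("pics/"+f).astype(int)
z=g("tz.png")
print("monocular vs start",np.abs(z[155:200,232:268]-g("top0.png")[155:200,232:268]).mean())
def corners(f):
    im=g(f);return [int(v) for v in im[350:370,170].sum(1)],[int(v) for v in im[300,100:120].sum(1)]
for f in("top17.png","t18.png","tz.png"): print(f,corners(f),np.abs(z[280:370,100:230]-g(f)[280:370,100:230]).mean())
Q=[[*cs(-.084,0),h] for h in(.055,.0658)];print("free edge row expected shut/on catch",proj("top",Q))
Q=[[*cs(0,.11),h] for h in(.055,.060)];print(proj("top",Q))
E
```

```text
monocular vs start 0.931275720164609
top17.png ([232, 225, 217, 226, 241, 236, 226, 223, 203, 193, 179, 405, 562, 567, 574, 570, 552, 545, 552, 566], [586, 587, 587, 585, 587, 584, 584, 582, 586, 585, 587, 596, 576, 398, 202, 230, 235, 237, 235, 235]) 22.215299145299145
t18.png ([174, 175, 160, 169, 181, 186, 170, 165, 154, 147, 132, 313, 455, 468, 480, 473, 454, 443, 455, 468], [490, 491, 487, 489, 489, 493, 488, 489, 491, 493, 490, 503, 473, 310, 144, 173, 183, 173, 178, 175]) 0.8594017094017095
tz.png ([176, 167, 157, 172, 183, 176, 165, 163, 157, 143, 132, 310, 457, 469, 477, 473, 456, 446, 452, 468], [486, 490, 489, 493, 492, 492, 487, 491, 489, 492, 490, 502, 472, 306, 152, 171, 178, 176, 175, 181]) 0.0
free edge row expected shut/on catch [[169.0047 360.0275]
 [167.1818 360.9086]]
[[113.3411 313.9675]
 [112.1888 314.103 ]]
```

```bash
python3 -c "
from plant import manip
print(manip.job_done())"
```

```text
the job is handed in; nothing more can be done
None
```

The job is handed in at about 97 s. The quartz block and adapter ring are in the case with the lid pressed shut, and all three brass cups stand mouth-down on the felt mat. The hand-in gave no verdict.

**Last checks that passed**
- **Cups:** the top of each cup looks bright all over from the side camera, so the closed ends are up. They stand near the three mat slots at about (0.41,-0.295), (0.51,-0.29) and (0.62,-0.28).
- **Lid:** the press ran to a hard stop at 12.6 N with the tip at the height of the shut lid. The side view just after matched shut to within about 1 pixel. The last top view shows no change between the second cup's placing and the end.
- **Monocular:** it looks unmoved in the top view compared with the start.

**What failed or disagreed**
- **Gripper offset:** the fingertips stood about 25 mm farther back than the reported tool position. The first two grasps of the block closed on nothing, so I found the offset by touching the block's top and corrected for it.
- **Rolled cup:** one cup, lying on its side between the two turning steps, rolled about 20 cm sideways, so a grip closed on nothing. I found it again and finished it.
- **Final side-view checks:** the side-view comparisons of the lid and monocular failed because the arm blocked the view, so I used the top view instead.
- **Contents after closing:** I could not see the block and ring once the lid was shut. They were seen flat, side by side, just before.

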